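# Nest the open parts jar and screw its captive cap tight

## Robot

A 6-joint arm with a two-finger parallel gripper is mounted at the origin on the work surface. World frame = base frame: x ahead of the robot, y to its left, z up, the work surface at z = 0. Lengths are in m, angles in rad, forces in N, time in s.
With the tool pointing down it reaches from about 0.3 to 0.95 m from the base axis. Payload 3.1 kg.
Tool frame: the origin (TCP) lies midway between the tips of the shut fingers; the grasp point (between the pads) lies 19 mm behind it; z points along the fingers, y is the line along which they close (so a half turn about z gives the same grasp; the last joint's range is limited). The gripper opens to 85 mm and grips with 20 to 120 N. Pads are 22 mm wide; open, the fingers measure 114 mm over their backs; the gripper's body (76 mm by 85 mm) begins 54 mm behind the grasp point. The pads swing forward as they close: fully open they stand 13 mm farther back than shut.
Start: joints at [1.207, 0.308, 1.634, -0, 1.2, -0.07], TCP at [0.181, 0.598, 0.231] pointing down, gripper open.
Joint ranges: [-3.06, 3.06], [-0.79, 1.96], [0.05, 2.63], [-1.19, 4.34], [0.05, 2.64], [-2.94, 2.94]. Speed limits (rad/s): [2.79, 2.79, 3.14, 3.14, 3.14, 3.14].

## Interface

Orientations are given as a unit quaternion [w, x, y, z].
In Python, from bench import arm gives the robot as it stands.
- The arm moves only by the shell command python3 -m jog 'ROWS' [OPENING]. ROWS is JSON, a list of rows, each an object of numbers: "tx", "ty", "tz": the shift along the tool's x, y, z normalised to -1 to 1, where 1 is 3 cm; "wx", "wy", "wz": the turn, a rotation vector about the tool's x, y, z normalised to -1 to 1, where 1 is 0.1 rad. In form: [{"tx": .., "ty": .., "tz": .., "wx": .., "wy": .., "wz": ..}, ...]. A call has 1 to 20 rows; each row shifts and turns the commanded pose from where the row before left it, along the tool's axes as they then stand; what a row does not reach is not made up. A row lasts 1/8 s, in which the tool goes at most 62.5 mm and 10.7 degrees, less where a joint would pass 70% of its speed; a pose out of reach is approached as far as the arm can. A call with a number of a shift or a turn outside -1 to 1 is refused whole. A call with a gripper value outside its range is refused whole. OPENING is the opening, from 0 (shut) to 1 (fully open), set as the call begins (- or left out, the last holds). The fingers move at their own pace and stop on an object; the grip force is fixed at half the most. Time passes only in rows, so rows that do not move let the fingers close. It gives the time, the measured TCP pose, the force, the opening and the grip force at its end, in the units of the state.
- arm.state(): the state, without advancing time (a new reading comes with each control period).
- arm.grab_frame(name): name is "scene" or "side" or "wrist"; returns the picture (400x640x3 uint8, red, green, blue); there is no depth.
- arm.calibration(name): a dict with "intrinsics" (3x3 intrinsics, pixels), "k1" (the pictures are not rectified: a ray, as slopes to the right and down, at radius r is drawn at 1 + k1 r^2 times it, then the intrinsics apply), "extrinsics" (4x4, takes a point from camera to world coordinates). Camera axes: x right, y up, looking along -z (the intrinsics and any distortion apply to the point x, -y, -z); pixel columns grow to the right and rows downward; lengths in m; the calibration is good to about 2 mm. A picture is of the moment at which its call begins: read the wrist's pose just before it. calibration takes no time and is no camera call; for the wrist camera it gives the pose at the moment of the call.
- arm.hand_in(): hands the job in; it is judged then, once.
The state is a dict: "t": time; "q": joint angles; "qvel": joint speeds; "joint_efforts": joint torques, N m; "tool_pos": TCP position; "tcp_rot": TCP orientation; "force": force on the tool from outside, world axes, zero at the start; "ft_torque": the same for the moment, N m; "opening": finger opening in m; "grasp_force": force on a finger pad.
Only numpy, scipy, OpenCV 4.12 (cv2) and the standard library are available. Lean on these libraries where they do the work, as an engineer would, in place of code of your own. Each camera call takes 0.05 s, during which the arm holds its last target. There are 200 camera calls.

## Task

The square blue parts jar was left open on the bench with its hinged cap hanging out. Stand it fully down in the blue nest (not the orange one) and let go of it with the cap still open; then swing the cap over until it lies flat on the mouth, and only then screw it clockwise to its stop. Keep the jar upright and leave everything else on the bench where it is.

Things in the scene. Friction and masses are not known exactly. Their poses are not given: they have to be found in the camera images.
- jar: square blue jar, white labels on two sides. Body 56 x 56 mm, 70 mm high, then a white round neck 48 mm across up to 80 mm. About 0.7 kg, full of screws. Origin at the centre of its underside, z up. The cap's hinge is on its +x side; the +y and -y sides (56 mm apart, flat from 0 to 70 mm height) are clear to grip while the cap hangs open.
- jar_lid (a joint): swing of the captive cap, rad: 0 = flat on the mouth; grows as it swings up and out over the jar's +x side, at most 2.5. Light friction holds it at any angle; 0.5 to 1 N moves it (a hard push would tip the jar). The swinging part is a steel ring 58 mm across, 4 mm thick, centre 31 mm from the hinge (shut, its underside is at the hinge's height), with the black cap on it.
- jar_hinge (a point): middle of the swinging cap's hinge, on the jar at x = 31 mm, y = 0, z = 80 mm of the jar's frame; axes as the jar's. The hinge line is the y axis.
- jar_cap (a joint): turn of the black cap in its ring, rad: 0 = unscrewed, grows clockwise seen from above the shut cap, 2.2 = hard stop, tight. Stiff (0.1 N m), stays where left. The grip bar lies at (2.2 - this value) rad from the jar's +x, counterclockwise from above, when shut; when tight the white mark on one end of the bar points to the hinge.
- cap_grip (a point): point on the cap's axis, 10 mm below the top of its grip bar. z = cap axis, outwards; x = along the bar to the white mark. The cap is a disc 50 mm across, 8 mm thick, on the ring; the bar on it is 46 mm long, 14 mm wide, 24 mm high. Shut, it is on the jar's axis: disc face 92 mm, this point 106 mm, bar top 116 mm above the jar's underside.
- nest_blue: blue-walled square nest on a dark steel plate 90 x 90 x 6 mm, screwed to the bench. Blue walls 8 mm thick rise to 26 mm above the bench round an opening 62 x 62 mm. Origin at the centre of its underside on the bench; sides along its x and y. It keeps the square jar, set in either way round by quarter turns, from turning (about 0.1 rad of play).
- nest_blue_floor (a point): centre of the blue nest's floor, 6 mm above the bench; axes of the nest. The jar's origin comes here.
- nest_orange: the same nest with orange walls, for another jar: leave empty.
- tape_measure: bystander, leave it: black and yellow tape measure, 70 x 36 x 62 mm, standing on edge. Origin at the centre of its underside.
- caliper: bystander, leave it: steel caliper with black display, 190 mm long, 10 mm high, flat on the bench. Origin at the centre of its underside.
- marker: bystander, leave it: red marker pen with white cap, 120 x 13 x 13 mm, lying flat. Origin at the centre of its underside.
- mouse: bystander, leave it: white computer mouse, 105 x 58 x 26 mm. Origin at the centre of its underside.
- mug: bystander, leave it: white travel mug with black top, 80 mm across, 112 mm high. Origin at the centre of its underside.
- card_box: bystander, leave it: white card box, 70 x 95 x 65 mm high. Origin at the centre of its underside.
- screwdriver: bystander, leave it: screwdriver lying flat, handle up to 30 mm high. Origin at the centre of its underside.
Mind the look-alikes: they are no part of the job. Leave any purple or turquoise look-alike of the nest_blue alone. Leave any pink look-alike of the jar alone.

How it is judged:
By the outcome, as a careful person would: the job done as asked, in the order asked, and still so for the second after the job is handed in, with the robot touching nothing.
It also fails if it takes over 72 s, if anything falls off the work surface, if the arm or the gripper's body presses on something with over 40 N, if the wrist force passes 120 N, or if a joint passes its speed limit or range.

## Working session

There is one attempt and no reset: what is moved stays moved. The work goes in short steps, Python scripts to look and compute and a shell command to move; the robot and the scene stay as the last step left them, time stands still between calls to the robot, and variables do not carry over. Pictures are saved under pics/ and viewed, at most 10 in all, crops included, and the job is handed in when it is done.

```bash
mkdir -p pics; ls; cat > h.py <<'E'
import numpy as np, cv2
from bench import arm
def snap(n,f):
    c=arm.calibration(n); im=arm.grab_frame(n); cv2.imwrite('pics/'+f,im[:,:,::-1]); return im,c
def ray(c,px):
    K=np.array(c['intrinsics']);E=np.array(c['extrinsics'])
    d=np.array([(px[0]-K[0,2])/K[0,0],(px[1]-K[1,2])/K[1,1]]);u=d.copy()
    for _ in range(20): u=d/(1+c['k1']*(u@u))
    return E[:3,3],E[:3,:3]@np.array([u[0],-u[1],-1])
def onz(c,px,z):
    o,d=ray(c,px); return o+d*(z-o[2])/d[2]
def proj(c,P):
    K=np.array(c['intrinsics']);E=np.array(c['extrinsics'])
    p=E[:3,:3].T@(np.array(P)-E[:3,3]); u=np.array([p[0],-p[1]])/-p[2]
    u=u*(1+c['k1']*(u@u)); return np.array([K[0,0]*u[0]+K[0,2],K[1,1]*u[1]+K[1,2]])
E
python3 - <<'E'
from h import *
for n in ('scene','side'):
    im,c=snap(n,n+'0.png'); print(n,np.round(c['extrinsics'],3).tolist(),c['k1'])
s=arm.state(); print(s['t'],s['tool_pos'],s['tcp_rot'],s['force'])
E
```

```text
pics
scene [[-0.608, -0.642, 0.466, 1.098], [0.794, -0.501, 0.345, 0.469], [0.012, 0.58, 0.815, 1.081], [0.0, 0.0, 0.0, 1.0]] -0.08687825605821
side [[0.991, 0.076, -0.108, 0.392], [-0.131, 0.629, -0.766, -0.947], [0.01, 0.774, 0.633, 0.917], [0.0, 0.0, 0.0, 1.0]] -0.16230259232070587
0.1 [0.18074455 0.5974998  0.2301351 ] [-2.22839521e-04  1.46359307e-01  9.89230916e-01 -1.04757201e-03] [-1.03024246 -0.3975804   0.04730521]
```

View pics/scene0.png

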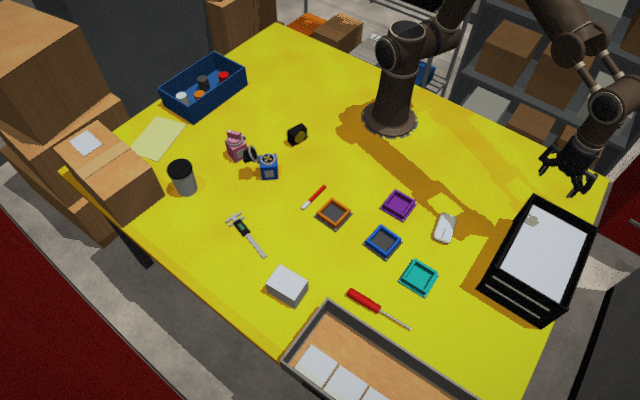

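View pics/side0.png

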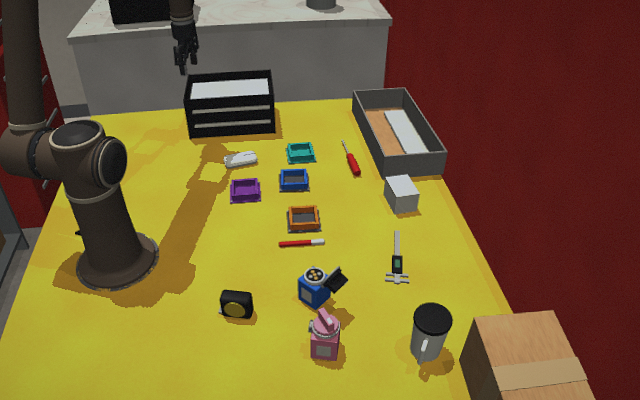

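Scene picture: the open blue jar is at (268,167) with its black cap at (250,154). Look-alikes are the pink jar (236,147) and the blue bin (203,85). The blue nest is at (382,242), and the other nests are orange (333,212), purple (399,205) and turquoise (418,277). In the side picture the jar is at (314,288), its cap at (337,279) and the blue nest at (294,181). I choose the blue jar and the blue nest, and check both in one close crop.

```bash
python3 - <<'E'
from h import *
a=cv2.imread('pics/scene0.png');b=cv2.imread('pics/side0.png')
def cr(im,x,y,w=66,h=50): return cv2.resize(im[y:y+h,x:x+w],(w*6,h*6),interpolation=cv2.INTER_CUBIC)
o=np.vstack([np.hstack([cr(a,232,137),cr(b,288,260)]),np.hstack([cr(a,350,218),cr(b,262,156)])])
cv2.imwrite('pics/crop1.png',o);print(o.shape)
for n,j,m in (('scene',(268,165),(382,241)),('side',(314,287),(294,180))):
    c=arm.calibration(n); print(n,onz(c,j,.05),onz(c,m,.015))
E
```

```text
(600, 792, 3)
scene [ 0.49875839 -0.18032692  0.05      ] [0.49138783 0.26848736 0.015     ]
side [ 0.48892081 -0.19367042  0.05      ] [0.4856395  0.26349713 0.015     ]
```

View pics/crop1.png

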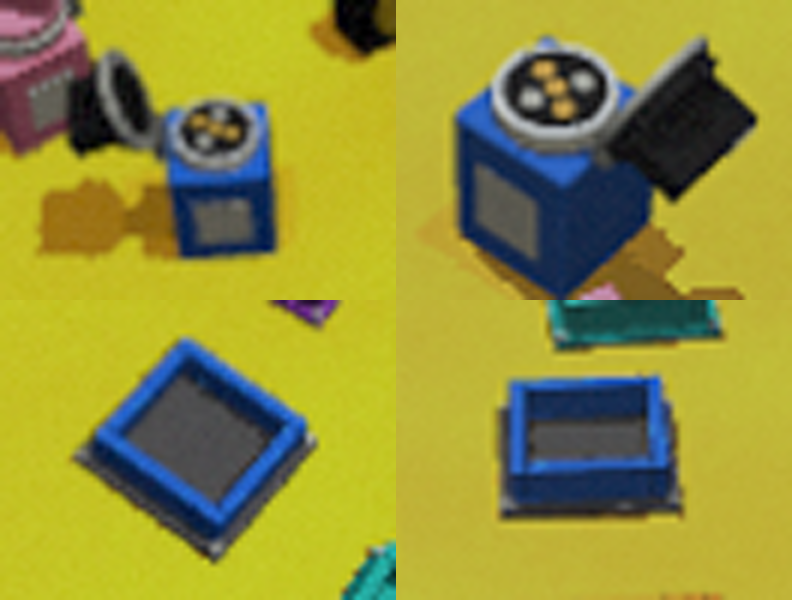

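The crop confirms both. The blue jar is open with the cap hanging towards (+x, -y), close to the pink jar, and the blue-walled nest is empty. Next I fit both poses from the corners.

```bash
cat > fit.py <<'E'
from h import *
from scipy.optimize import least_squares
def fit(obs,x0):
    # obs: list (cal, px, local xyz)
    def f(p):
        c,s=np.cos(p[2]),np.sin(p[2])
        return np.concatenate([proj(k,[p[0]+c*l[0]-s*l[1],p[1]+s*l[0]+c*l[1],l[2]])-px for k,px,l in obs])
    r=least_squares(f,x0,loss='soft_l1'); return r.x,np.round(r.fun.reshape(-1,2),1)
E
python3 - <<'E'
from fit import *
S=arm.calibration('scene');D=arm.calibration('side')
A=lambda x,y:np.array([(x+.5)/6-.5+232,(y+.5)/6-.5+137])
B=lambda x,y:np.array([(x-396+.5)/6-.5+288,(y+.5)/6-.5+260])
C=lambda x,y:np.array([(x+.5)/6-.5+350,(y-300+.5)/6-.5+218])
E=lambda x,y:np.array([(x-396+.5)/6-.5+262,(y-300+.5)/6-.5+156])
for nm,o,z in (('scene',[(S,A(167,182)),(S,A(272,182)),(S,A(265,100)),(S,A(168,108))],.07),('side',[(D,B(548,38)),(D,B(458,115)),(D,B(565,187))],.07),
 ('nS',[(S,C(185,340)),(S,C(305,425)),(S,C(215,527)),(S,C(97,437))],.026),('nD',[(D,E(510,380)),(D,E(660,377)),(D,E(668,465)),(D,E(515,475))],.026)):
    P=[onz(c,p,z)[:2] for c,p in o]; print(nm,np.round(P,3).tolist(),np.round(np.mean(P,0),3),[round(float(np.hypot(*(P[i]-P[i-1]))),3) for i in range(len(P))])
    e=[P[i]-P[i-1] for i in range(1,len(P))]; print('  edge deg',[round(float(np.degrees(np.arctan2(v[1],v[0]))),1) for v in e])
print(onz(S,A(118,100),.08),onz(D,B(668,110),.1),onz(D,B(602,155),.08),onz(S,A(160,148),.08))
E
```

```text
scene [[0.534, -0.184], [0.499, -0.139], [0.456, -0.181], [0.494, -0.22]] [ 0.495 -0.181] [0.054, 0.057, 0.06, 0.054]
  edge deg [127.9, -135.4, -45.8]
side [[0.492, -0.147], [0.454, -0.182], [0.489, -0.222]] [ 0.478 -0.184] [0.076, 0.052, 0.054]
  edge deg [-137.3, -48.6]
nS [[0.45, 0.235], [0.456, 0.31], [0.533, 0.305], [0.526, 0.231]] [0.491 0.27 ] [0.076, 0.075, 0.077, 0.074]
  edge deg [85.9, -4.2, -95.2]
nD [[0.449, 0.31], [0.525, 0.304], [0.521, 0.229], [0.446, 0.23]] [0.485 0.268] [0.08, 0.076, 0.075, 0.075]
  edge deg [-4.9, -93.3, 179.3]
[ 0.51220676 -0.23906363  0.08      ] [ 0.52750297 -0.21619369  0.1       ] [ 0.50341948 -0.21728512  0.08      ] [ 0.52377386 -0.19714357  0.08      ]
```

```bash
cat > plan.py <<'E'
from h import *
import sys
from scipy.spatial.transform import Rotation as R
def plan(pos,yaw):
    "tool pointing down, tool y at yaw deg (mod 180): turn, then shift in rows' units"
    s=arm.state(); q=s['tcp_rot']; r=R.from_quat([q[1],q[2],q[3],q[0]]); y=np.radians(yaw)
    Y=np.array([np.cos(y),np.sin(y),0])
    if Y@r.apply([0,1,0])<0: Y=-Y
    Z=np.array([0,0,-1.]); T=R.from_matrix(np.column_stack([np.cross(Y,Z),Y,Z]))
    print('t',round(s['t'],2),'pos',np.round(s['tool_pos'],4),'q6',round(s['q'][5],2),'turn',np.round((r.inv()*T).as_rotvec()/.1,2),'shift after turn',np.round(T.inv().apply(np.array(pos)-s['tool_pos'])/.03,2),'f',np.round(s['force'],1),'open',round(s['opening'],4),round(s['grasp_force'],1))
if __name__=='__main__':
    a=list(map(float,sys.argv[1:])); plan(a[:3],a[3])
E
python3 plan.py .493 -.183 .26 44
python3 - <<'E'
from h import *
for n,p in (('scene',(236,150)),('side',(325,340))): print(onz(arm.calibration(n),p,.04))
E
```

```text
t 0.1 pos [0.1807 0.5975 0.2301] q6 -0.07 turn [-0.02  0.    5.09] shift after turn [-25.95 -10.59  -1.  ] f [-1.  -0.4  0. ] open 0.0856 0.0
[ 0.51025044 -0.31960129  0.04      ]
[ 0.49456076 -0.33351508  0.04      ]
```

```bash
python3 -m jog '[{"wz":1,"tz":-0.2},{"wz":1,"tz":-0.2},{"wz":1,"tz":-0.2},{"wz":1,"tz":-0.2},{"wz":1,"tz":-0.2},{"tx":-1,"ty":-0.41},{"tx":-1,"ty":-0.41},{"tx":-1,"ty":-0.41},{"tx":-1,"ty":-0.41},{"tx":-1,"ty":-0.41},{"tx":-1,"ty":-0.41},{"tx":-1,"ty":-0.41},{"tx":-1,"ty":-0.41},{"tx":-1,"ty":-0.41},{"tx":-1,"ty":-0.41},{"tx":-1,"ty":-0.41},{"tx":-1,"ty":-0.41},{"tx":-1,"ty":-0.41},{"tx":-1,"ty":-0.41},{"tx":-1,"ty":-0.41}]' 1
python3 -m jog '[{"tx":-1,"ty":-0.41},{"tx":-1,"ty":-0.41},{"tx":-1,"ty":-0.41},{"tx":-1,"ty":-0.41},{"tx":-1,"ty":-0.41},{"tx":-1,"ty":-0.41},{"tx":-1,"ty":-0.41},{"tx":-1,"ty":-0.41},{"tx":-1,"ty":-0.41},{"tx":-1,"ty":-0.41},{"tx":-1,"ty":-0.41},{},{}]' 
python3 plan.py .493 -.183 .26 44
python3 - <<'E'
from h import *
im,c=snap('wrist','w1.png');print(np.round(c['extrinsics'],3).tolist())
E
```

```text
t 0.1 pos [0.1807 0.5975 0.2301] q6 -0.07 turn [-0.02  0.    5.09] shift after turn [-25.95 -10.59  -1.  ] f [-1.  -0.4  0. ] open 0.0856 0.0
[[0.29, -0.917, -0.275, 0.111], [0.957, 0.277, 0.085, 0.62], [-0.001, -0.288, 0.958, 0.373], [0.0, 0.0, 0.0, 1.0]]schema error: expected keys tx, ty, tz, wx, wy, wz
schema error: expected keys tx, ty, tz, wx, wy, wz
```

View pics/w1.png

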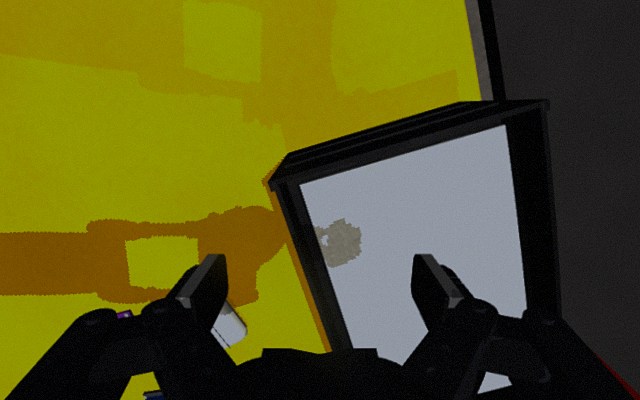

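The rows need all six keys, so nothing moved and the picture only shows the start pose (organiser under the fingers). I send it again with every key.

```bash
python3 -m jog '[{"tx":0,"ty":0,"tz":-0.2,"wx":0,"wy":0,"wz":1},{"tx":0,"ty":0,"tz":-0.2,"wx":0,"wy":0,"wz":1},{"tx":0,"ty":0,"tz":-0.2,"wx":0,"wy":0,"wz":1},{"tx":0,"ty":0,"tz":-0.2,"wx":0,"wy":0,"wz":1},{"tx":0,"ty":0,"tz":-0.2,"wx":0,"wy":0,"wz":1},{"tx":-1,"ty":-0.41,"tz":0,"wx":0,"wy":0,"wz":0},{"tx":-1,"ty":-0.41,"tz":0,"wx":0,"wy":0,"wz":0},{"tx":-1,"ty":-0.41,"tz":0,"wx":0,"wy":0,"wz":0},{"tx":-1,"ty":-0.41,"tz":0,"wx":0,"wy":0,"wz":0},{"tx":-1,"ty":-0.41,"tz":0,"wx":0,"wy":0,"wz":0},{"tx":-1,"ty":-0.41,"tz":0,"wx":0,"wy":0,"wz":0},{"tx":-1,"ty":-0.41,"tz":0,"wx":0,"wy":0,"wz":0},{"tx":-1,"ty":-0.41,"tz":0,"wx":0,"wy":0,"wz":0},{"tx":-1,"ty":-0.41,"tz":0,"wx":0,"wy":0,"wz":0},{"tx":-1,"ty":-0.41,"tz":0,"wx":0,"wy":0,"wz":0},{"tx":-1,"ty":-0.41,"tz":0,"wx":0,"wy":0,"wz":0},{"tx":-1,"ty":-0.41,"tz":0,"wx":0,"wy":0,"wz":0},{"tx":-1,"ty":-0.41,"tz":0,"wx":0,"wy":0,"wz":0},{"tx":-1,"ty":-0.41,"tz":0,"wx":0,"wy":0,"wz":0},{"tx":-1,"ty":-0.41,"tz":0,"wx":0,"wy":0,"wz":0}]' 1
python3 -m jog '[{"tx":-1,"ty":-0.41,"tz":0,"wx":0,"wy":0,"wz":0},{"tx":-1,"ty":-0.41,"tz":0,"wx":0,"wy":0,"wz":0},{"tx":-1,"ty":-0.41,"tz":0,"wx":0,"wy":0,"wz":0},{"tx":-1,"ty":-0.41,"tz":0,"wx":0,"wy":0,"wz":0},{"tx":-1,"ty":-0.41,"tz":0,"wx":0,"wy":0,"wz":0},{"tx":-1,"ty":-0.41,"tz":0,"wx":0,"wy":0,"wz":0},{"tx":-1,"ty":-0.41,"tz":0,"wx":0,"wy":0,"wz":0},{"tx":-1,"ty":-0.41,"tz":0,"wx":0,"wy":0,"wz":0},{"tx":-1,"ty":-0.41,"tz":0,"wx":0,"wy":0,"wz":0},{"tx":-1,"ty":-0.41,"tz":0,"wx":0,"wy":0,"wz":0},{"tx":-1,"ty":-0.41,"tz":0,"wx":0,"wy":0,"wz":0},{"tx":0,"ty":0,"tz":0,"wx":0,"wy":0,"wz":0}]' 
python3 plan.py .493 -.183 .26 44
python3 - <<'E'
from h import *
im,c=snap('wrist','w2.png');print(np.round(c['extrinsics'],3).tolist())
import json;json.dump({k:np.array(v).tolist() for k,v in c.items()},open('w2.json','w'))
E
```

```text
t: 2.65
tool_pos: [0.365, 0.1469, 0.2611]
tcp_rot: [-0.0, 0.387, 0.922, -0.0]
force: [0.9, 0.4, -0.4]
opening: 0.0856
grasp_force: 0.0
t: 4.15
tool_pos: [0.5002, -0.1838, 0.2609]
tcp_rot: [-0.0, 0.388, 0.922, -0.0]
force: [-0.7, 0.1, -0.2]
opening: 0.0852
grasp_force: 0.0
t 4.15 pos [ 0.5002 -0.1838  0.2609] q6 -1.21 turn [-0.   -0.    0.07] shift after turn [ 0.19 -0.15  0.03] f [-0.7  0.1 -0.2] open 0.0852 0.0
[[0.715, -0.669, -0.202, 0.449], [0.699, 0.685, 0.205, -0.131], [0.001, -0.287, 0.958, 0.403], [0.0, 0.0, 0.0, 1.0]]
```

View pics/w2.png

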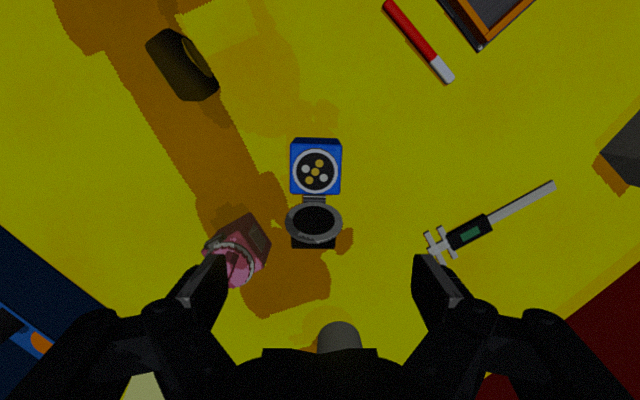

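Wrist view: the jar's top face runs from (290,145) to (342,195) with the neck at (316,171), the cap ring is centred at (314,222), and the pink jar at (238,255) is clear of it. The fingers will come down to the left and right of the jar.

```bash
python3 - <<'E'
from h import *
import json
c=json.load(open('w2.json'));print(c['intrinsics'][0][0])
im=cv2.imread('pics/w2.png')
hsv=cv2.cvtColor(im,cv2.COLOR_BGR2HSV)
m=((hsv[...,0]>100)&(hsv[...,0]<125)&(hsv[...,1]>120)&(hsv[...,2]>150)).astype(np.uint8); m[:120]=0;m[260:]=0;m[:,:250]=0;m[:,380:]=0
pts=cv2.findNonZero(m); r=cv2.minAreaRect(pts); print(r, len(pts)); b=cv2.boxPoints(r)
P=np.array([onz(c,p,.07)[:2] for p in b]);print(np.round(P,4).tolist(),P.mean(0))
for i in range(4):
    e=P[i]-P[i-1]; print(round(np.hypot(*e),4),round(np.degrees(np.arctan2(e[1],e[0])),1))
print('neck',onz(c,(316,171),.08))
# predicted ring projections for jar pose guess
from itertools import product
ctr=onz(c,(316,171),.08)[:2]; yaw=np.radians(-46.)
for th in (1.6,1.8,2.0,2.2,2.4):
    L=lambda rho,y,n: [*(ctr+np.array([[np.cos(yaw),-np.sin(yaw)],[np.sin(yaw),np.cos(yaw)]])@np.array([.031-rho*np.cos(th)+n*np.sin(th),y])),.08+rho*np.sin(th)+n*np.cos(th)]
    print(th,[np.round(proj(c,L(*a))).tolist() for a in ((.002,0,0),(.06,0,0),(.031,-.029,0),(.031,.029,0))])
E
```

```text
315.5842908656304
((316.0, 168.5), (47.0, 48.0), 90.0) 260
[[0.4565, -0.1785], [0.4926, -0.1433], [0.529, -0.1792], [0.4914, -0.2159]] [ 0.492353  -0.1792358]
0.0511 133.0
0.0504 44.3
0.0511 -44.6
0.0525 -135.7
neck [ 0.49255299 -0.17931659  0.08      ]
1.6 [[316.0, 200.0], [315.0, 221.0], [286.0, 209.0], [345.0, 210.0]]
1.8 [[316.0, 200.0], [315.0, 232.0], [286.0, 215.0], [345.0, 215.0]]
2.0 [[316.0, 201.0], [315.0, 242.0], [286.0, 220.0], [345.0, 220.0]]
2.2 [[316.0, 201.0], [315.0, 249.0], [287.0, 224.0], [344.0, 224.0]]
2.4 [[316.0, 201.0], [315.0, 254.0], [287.0, 227.0], [344.0, 227.0]]
```

```bash
python3 plan.py .490 -.177 .035 44.7
```

```text
t 4.2 pos [ 0.4996 -0.1826  0.2607] q6 -1.21 turn [-0.   -0.01 -0.05] shift after turn [ 0.36 -0.1   7.52] f [-0.7  0.   0. ] open 0.0854 0.0
```

```bash
python3 -m jog '[{"tx":0.36,"ty":-0.1,"tz":0.6,"wx":0,"wy":0,"wz":-0.05},{"tx":0,"ty":0,"tz":1,"wx":0,"wy":0,"wz":0},{"tx":0,"ty":0,"tz":1,"wx":0,"wy":0,"wz":0},{"tx":0,"ty":0,"tz":1,"wx":0,"wy":0,"wz":0},{"tx":0,"ty":0,"tz":1,"wx":0,"wy":0,"wz":0},{"tx":0,"ty":0,"tz":1,"wx":0,"wy":0,"wz":0},{"tx":0,"ty":0,"tz":0.6,"wx":0,"wy":0,"wz":0},{"tx":0,"ty":0,"tz":0.5,"wx":0,"wy":0,"wz":0},{"tx":0,"ty":0,"tz":0.5,"wx":0,"wy":0,"wz":0},{"tx":0,"ty":0,"tz":0.3,"wx":0,"wy":0,"wz":0},{"tx":0,"ty":0,"tz":0,"wx":0,"wy":0,"wz":0},{"tx":0,"ty":0,"tz":0,"wx":0,"wy":0,"wz":0}]'
python3 plan.py .490 -.177 .035 44.7
```

```text
t: 5.7
tool_pos: [0.4907, -0.1769, 0.0367]
tcp_rot: [0.001, 0.384, 0.923, -0.0]
force: [-0.1, 0.2, -0.3]
opening: 0.0851
grasp_force: 0.0
t 5.7 pos [ 0.4907 -0.1769  0.0367] q6 -1.21 turn [0.   0.01 0.02] shift after turn [ 0.01 -0.02  0.06] f [-0.1  0.2 -0.3] open 0.0851 0.0
```

```bash
python3 -m jog '[{"tx":0,"ty":0,"tz":0,"wx":0,"wy":0,"wz":0},{"tx":0,"ty":0,"tz":0,"wx":0,"wy":0,"wz":0},{"tx":0,"ty":0,"tz":0,"wx":0,"wy":0,"wz":0},{"tx":0,"ty":0,"tz":0,"wx":0,"wy":0,"wz":0},{"tx":0,"ty":0,"tz":0,"wx":0,"wy":0,"wz":0},{"tx":0,"ty":0,"tz":0,"wx":0,"wy":0,"wz":0},{"tx":0,"ty":0,"tz":0,"wx":0,"wy":0,"wz":0},{"tx":0,"ty":0,"tz":0,"wx":0,"wy":0,"wz":0}]' 0.2
python3 -m jog '[{"tx":0,"ty":0,"tz":-0.3,"wx":0,"wy":0,"wz":0},{"tx":0,"ty":0,"tz":-0.6,"wx":0,"wy":0,"wz":0},{"tx":0,"ty":0,"tz":-0.6,"wx":0,"wy":0,"wz":0},{"tx":0,"ty":0,"tz":0,"wx":0,"wy":0,"wz":0},{"tx":0,"ty":0,"tz":0,"wx":0,"wy":0,"wz":0}]'
python3 plan.py .488 .269 .14 86
```

```text
t: 6.7
tool_pos: [0.4907, -0.1772, 0.0372]
tcp_rot: [0.001, 0.384, 0.923, -0.0]
force: [-1.3, -1.5, 5.5]
opening: 0.0552
grasp_force: 65.1
t: 7.32
tool_pos: [0.4901, -0.1765, 0.0815]
tcp_rot: [0.0, 0.384, 0.923, 0.0]
force: [-0.5, -0.2, -5.7]
opening: 0.0554
grasp_force: 65.0
t 7.33 pos [ 0.4901 -0.1765  0.0815] q6 -1.21 turn [ 0.    0.   -7.19] shift after turn [ 1.1  14.81 -1.95] f [-0.5 -0.2 -5.7] open 0.0554 65.0
```

```bash
python3 -m jog '[{"tx":0,"ty":0,"tz":-0.3,"wx":0,"wy":0,"wz":-0.9},{"tx":0,"ty":0,"tz":-0.3,"wx":0,"wy":0,"wz":-0.9},{"tx":0,"ty":0,"tz":-0.3,"wx":0,"wy":0,"wz":-0.9},{"tx":0,"ty":0,"tz":-0.3,"wx":0,"wy":0,"wz":-0.9},{"tx":0,"ty":0,"tz":-0.3,"wx":0,"wy":0,"wz":-0.9},{"tx":0,"ty":0,"tz":-0.3,"wx":0,"wy":0,"wz":-0.9},{"tx":0,"ty":0,"tz":-0.15,"wx":0,"wy":0,"wz":-0.9},{"tx":0,"ty":0,"tz":0,"wx":0,"wy":0,"wz":-0.9},{"tx":0,"ty":0.4,"tz":0,"wx":0,"wy":0,"wz":0},{"tx":0.1,"ty":0.8,"tz":0,"wx":0,"wy":0,"wz":0},{"tx":0.1,"ty":1,"tz":0,"wx":0,"wy":0,"wz":0},{"tx":0.1,"ty":1,"tz":0,"wx":0,"wy":0,"wz":0},{"tx":0.1,"ty":1,"tz":0,"wx":0,"wy":0,"wz":0},{"tx":0.1,"ty":1,"tz":0,"wx":0,"wy":0,"wz":0},{"tx":0.1,"ty":1,"tz":0,"wx":0,"wy":0,"wz":0},{"tx":0.1,"ty":1,"tz":0,"wx":0,"wy":0,"wz":0},{"tx":0.1,"ty":1,"tz":0,"wx":0,"wy":0,"wz":0},{"tx":0.1,"ty":0.8,"tz":0,"wx":0,"wy":0,"wz":0},{"tx":0,"ty":0.4,"tz":0,"wx":0,"wy":0,"wz":0},{"tx":0,"ty":0,"tz":0,"wx":0,"wy":0,"wz":0}]'
python3 - <<'E'
from h import *
import json
im,c=snap('wrist','w3.png');im2,c2=snap('scene','s3.png');snap('side','d3.png')
json.dump({k:np.array(v).tolist() for k,v in c.items()},open('w3.json','w'))
E
python3 plan.py .488 .269 .14 86
```

```text
t: 9.82
tool_pos: [0.4823, 0.1073, 0.1395]
tcp_rot: [-0.0, 0.034, 0.999, -0.0]
force: [0.3, 0.2, -6.2]
opening: 0.0549
grasp_force: 64.9
t 9.97 pos [0.4825 0.106  0.1396] q6 -1.37 turn [-0.01 -0.    0.  ] shift after turn [ 0.2   5.43 -0.01] f [ 0.5 -0.  -4.3] open 0.0548 64.9
```

View pics/w3.png

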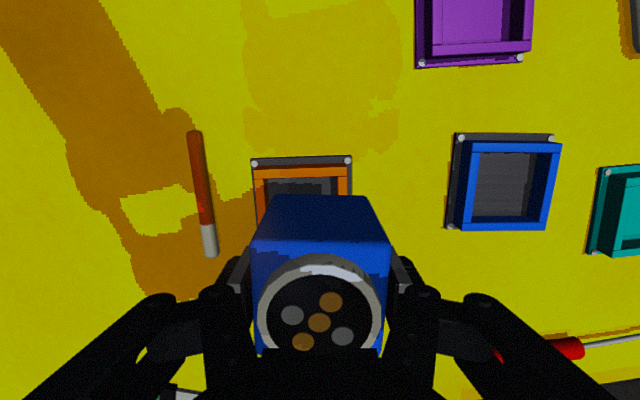

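Wrist view: the jar is held upright, and the blue nest is at (507,183), to the right of the orange nest (300,180) and below the purple one (475,30). I fit the nest from its wall-top mask.

```bash
python3 - <<'E'
from h import *
import json
c=json.load(open('w3.json'));im=cv2.imread('pics/w3.png')
hsv=cv2.cvtColor(im,cv2.COLOR_BGR2HSV)
for v in (120,150,180):
    m=((hsv[...,0]>100)&(hsv[...,0]<125)&(hsv[...,1]>120)&(hsv[...,2]>v)).astype(np.uint8)
    m[:,:435]=0;m[:,580:]=0;m[:125]=0;m[245:]=0
    p=cv2.findNonZero(m)[:,0]; 
    P=np.array([onz(c,q,.026)[:2] for q in p]); r=cv2.minAreaRect((P*1000).astype(np.float32)); print(v,len(p),r)
# edges straightness: outer top corners by eye
for q in ((562,143),(547,231)): print(onz(c,q,.026))
a=cv2.resize(im[120:250,430:590],None,fx=4.5,fy=4.5,interpolation=cv2.INTER_CUBIC);b=cv2.imread('pics/d3.png')
cv2.imwrite('pics/crop3.png',a);print(a.shape)
E
```

```text
120 2651 ((486.2832946777344, 271.7178955078125), (77.31903076171875, 77.09701538085938), 86.34571075439453)
150 2498 ((486.38397216796875, 271.8674011230469), (77.00780487060547, 76.85457611083984), 86.34571075439453)
180 2227 ((486.1851501464844, 272.0276184082031), (76.58061981201172, 76.0318832397461), 86.18753051757812)
[0.4502363  0.31261781 0.026     ]
[0.52881615 0.31049214 0.026     ]
(585, 720, 3)
```

View pics/crop3.png

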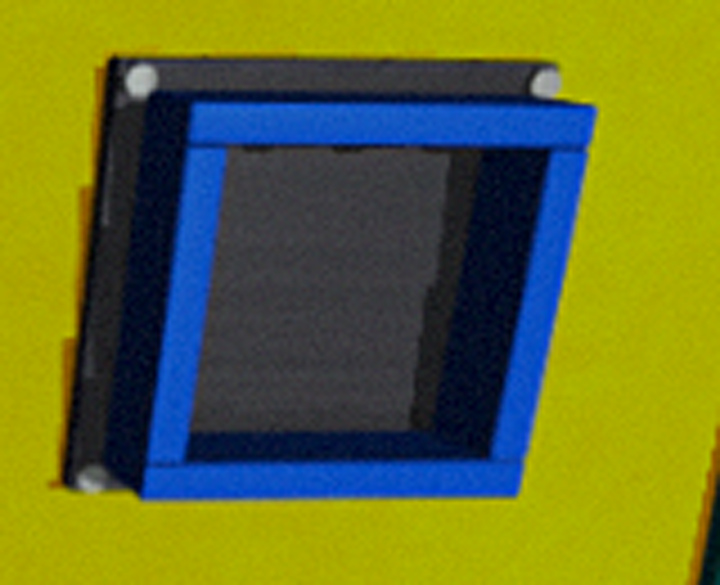

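```bash
python3 - <<'E'
from h import *
import json
c=json.load(open('w3.json'))
for b in (0,.003,.006):
  y=np.radians(-3.95); ctr=np.array([.4825,.106])+b*np.array([np.cos(y),np.sin(y)])
  w=lambda x,yy,z:proj(c,[ctr[0]+x*np.cos(y)-yy*np.sin(y),ctr[1]+x*np.sin(y)+yy*np.cos(y),z+.1025]).round(1).tolist()
  print(b,'neck far/left/right',w(-.024,0,.08),w(0,-.024,.08),w(0,.024,.08),'body top edge',w(-.028,-.028,.07),w(-.028,.028,.07),'bottom edge',w(-.028,-.028,0),w(-.028,.028,0))
E
python3 -c "
import cv2;im=cv2.imread('pics/w3.png');print(im[190:275:1,320].tolist())"
```

```text
0 neck far/left/right [313.0, 253.9] [248.9, 312.1] [377.9, 312.3] body top edge [238.8, 232.0] [388.2, 232.2] bottom edge [267.8, 186.3] [363.3, 186.4]
0.003 neck far/left/right [313.1, 261.7] [249.4, 318.9] [377.4, 319.0] body top edge [239.4, 239.4] [387.7, 239.6] bottom edge [268.0, 191.3] [363.1, 191.3]
0.006 neck far/left/right [313.1, 269.3] [250.0, 325.5] [377.0, 325.7] body top edge [240.0, 246.7] [387.2, 246.8] bottom edge [268.3, 196.2] [362.9, 196.2]
[[30, 28, 32], [29, 27, 26], [27, 30, 25], [29, 30, 24], [43, 21, 16], [59, 26, 8], [53, 17, 0], [61, 22, 15], [54, 20, 9], [56, 20, 11], [54, 15, 3], [55, 17, 0], [55, 24, 4], [58, 24, 12], [49, 9, 0], [51, 19, 0], [52, 12, 0], [64, 29, 16], [57, 16, 2], [56, 21, 0], [59, 20, 2], [59, 21, 0], [60, 19, 6], [51, 19, 0], [59, 25, 9], [57, 20, 3], [59, 24, 6], [55, 16, 0], [61, 25, 3], [59, 25, 8], [60, 25, 4], [57, 15, 4], [57, 23, 11], [58, 17, 5], [53, 18, 0], [54, 18, 1], [53, 15, 0], [56, 21, 2], [62, 23, 1], [53, 15, 0], [59, 15, 4], [51, 14, 0], [55, 20, 0], [57, 19, 2], [55, 15, 0], [58, 18, 2], [65, 21, 3], [56, 22, 0], [61, 20, 0], [66, 23, 8], [52, 19, 4], [74, 20, 1], [138, 52, 2], [156, 57, 5], [161, 63, 11], [165, 61, 0], [174, 64, 5], [178, 70, 16], [182, 73, 20], [181, 71, 1], [182, 74, 18], [185, 73, 11], [178, 65, 11], [139, 60, 33], [55, 61, 60], [60, 69, 67], [58, 60, 62], [62, 64, 63], [69, 72, 75], [65, 70, 68], [60, 72, 69], [67, 71, 71], [66, 71, 69], [69, 74, 72], [92, 100, 93], [141, 141, 138], [192, 178, 172], [192, 178, 173], [187, 176, 167], [189, 174, 169], [189, 177, 168], [189, 177, 170], [191, 179, 170], [176, 161, 154], [81, 72, 69]]
```

```bash
python3 -m jog '[{"tx":0,"ty":0.4,"tz":0,"wx":0,"wy":0,"wz":0},{"tx":0,"ty":0.8,"tz":0,"wx":0,"wy":0,"wz":0},{"tx":0,"ty":1,"tz":0,"wx":0,"wy":0,"wz":0},{"tx":0.1,"ty":1,"tz":0,"wx":0,"wy":0,"wz":0},{"tx":0.1,"ty":1,"tz":0,"wx":0,"wy":0,"wz":0},{"tx":0.18,"ty":0.8,"tz":0,"wx":0,"wy":0,"wz":0},{"tx":0,"ty":0.44,"tz":0,"wx":0,"wy":0,"wz":0},{"tx":0,"ty":0,"tz":0.6,"wx":0,"wy":0,"wz":0},{"tx":0,"ty":0,"tz":0.8,"wx":0,"wy":0,"wz":0},{"tx":0,"ty":0,"tz":0.6,"wx":0,"wy":0,"wz":0},{"tx":0,"ty":0,"tz":0,"wx":0,"wy":0,"wz":0},{"tx":0,"ty":0,"tz":0,"wx":0,"wy":0,"wz":0}]'
python3 plan.py .4823 .2694 .043 86.2
```

```text
t: 11.48
tool_pos: [0.4831, 0.27, 0.08]
tcp_rot: [0.0, 0.035, 0.999, 0.0]
force: [0.0, 0.1, -6.2]
opening: 0.0552
grasp_force: 65.0
t 11.47 pos [0.4831 0.27   0.08  ] q6 -1.07 turn [ 0.    0.01 -0.03] shift after turn [ 0.02 -0.02  1.23] f [ 0.   0.1 -6.2] open 0.0552 65.0
```

Aligned above the nest. I lower in small steps and watch the force.

```bash
python3 -m jog '[{"tx":0.02,"ty":-0.02,"tz":0.4,"wx":0,"wy":0,"wz":-0.03},{"tx":0,"ty":0,"tz":0.25,"wx":0,"wy":0,"wz":0},{"tx":0,"ty":0,"tz":0,"wx":0,"wy":0,"wz":0}]'; python3 -m jog '[{"tx":0,"ty":0,"tz":0.2,"wx":0,"wy":0,"wz":0},{"tx":0,"ty":0,"tz":0.2,"wx":0,"wy":0,"wz":0},{"tx":0,"ty":0,"tz":0.1,"wx":0,"wy":0,"wz":0},{"tx":0,"ty":0,"tz":0,"wx":0,"wy":0,"wz":0}]'
```

```text
t: 11.85
tool_pos: [0.4811, 0.2694, 0.0594]
tcp_rot: [-0.001, 0.033, 0.999, -0.0]
force: [-0.0, -0.8, -5.8]
opening: 0.055
grasp_force: 65.2
t: 12.35
tool_pos: [0.4815, 0.2695, 0.0449]
tcp_rot: [-0.0, 0.033, 0.999, -0.0]
force: [-0.5, 0.4, -6.3]
opening: 0.0552
grasp_force: 65.2
```

```bash
python3 -m jog '[{"tx":0,"ty":0,"tz":0.05,"wx":0,"wy":0,"wz":0},{"tx":0,"ty":0,"tz":0.04,"wx":0,"wy":0,"wz":0},{"tx":0,"ty":0,"tz":0,"wx":0,"wy":0,"wz":0},{"tx":0,"ty":0,"tz":0,"wx":0,"wy":0,"wz":0}]'
```

```text
t: 12.85
tool_pos: [0.4821, 0.2698, 0.0433]
tcp_rot: [0.0, 0.033, 0.999, 0.0]
force: [-1.8, -0.6, 1.2]
opening: 0.0552
grasp_force: 65.8
```

```bash
python3 -m jog '[{"tx":0,"ty":0,"tz":0,"wx":0,"wy":0,"wz":0},{"tx":0,"ty":0,"tz":0,"wx":0,"wy":0,"wz":0},{"tx":0,"ty":0,"tz":0,"wx":0,"wy":0,"wz":0},{"tx":0,"ty":0,"tz":0,"wx":0,"wy":0,"wz":0},{"tx":0,"ty":0,"tz":-0.5,"wx":0,"wy":0,"wz":0},{"tx":0,"ty":0,"tz":-1,"wx":0,"wy":0,"wz":0},{"tx":0,"ty":0,"tz":-1,"wx":0,"wy":0,"wz":0},{"tx":0,"ty":0,"tz":-1,"wx":0,"wy":0,"wz":0},{"tx":0,"ty":0,"tz":-1,"wx":0,"wy":0,"wz":0},{"tx":0,"ty":0,"tz":-0.8,"wx":0,"wy":0,"wz":0},{"tx":0,"ty":0,"tz":-0.5,"wx":0,"wy":0,"wz":0},{"tx":0,"ty":0,"tz":0,"wx":0,"wy":0,"wz":0},{"tx":0,"ty":0,"tz":0,"wx":0,"wy":0,"wz":0}]' 1
python3 - <<'E'
from h import *
import json
im,c=snap('wrist','w4.png');snap('side','d4.png');snap('scene','s4.png')
json.dump({k:np.array(v).tolist() for k,v in c.items()},open('w4.json','w'))
w=cv2.imread('pics/w4.png')[:300];b=cv2.imread('pics/d4.png')[120:210,250:350];s=cv2.imread('pics/s4.png')[190:280,340:440]
r=lambda x:cv2.resize(x,(300,270),interpolation=cv2.INTER_CUBIC)
o=np.hstack([cv2.resize(w[60:,140:500],(500,333)),np.vstack([r(b),r(s)])[:333*1]]) if 0 else None
A=np.zeros((540,800,3),np.uint8);A[:333,:500]=cv2.resize(w[60:,140:500],(500,333));A[:270,500:]=r(b);A[270:,500:]=r(s)
cv2.imwrite('pics/crop4.png',A)
E
python3 plan.py .62 .262 .12 86.2
```

```text
t: 14.48
tool_pos: [0.4811, 0.2693, 0.2156]
tcp_rot: [-0.001, 0.033, 0.999, -0.0]
force: [0.6, -0.4, -0.5]
opening: 0.0851
grasp_force: 0.0
t 14.62 pos [0.481  0.2693 0.2152] q6 -1.07 turn [-0.01 -0.02  0.01] shift after turn [-4.64  0.06  3.17] f [-0.5 -1.1  0.1] open 0.0857 0.0
```

View pics/crop4.png

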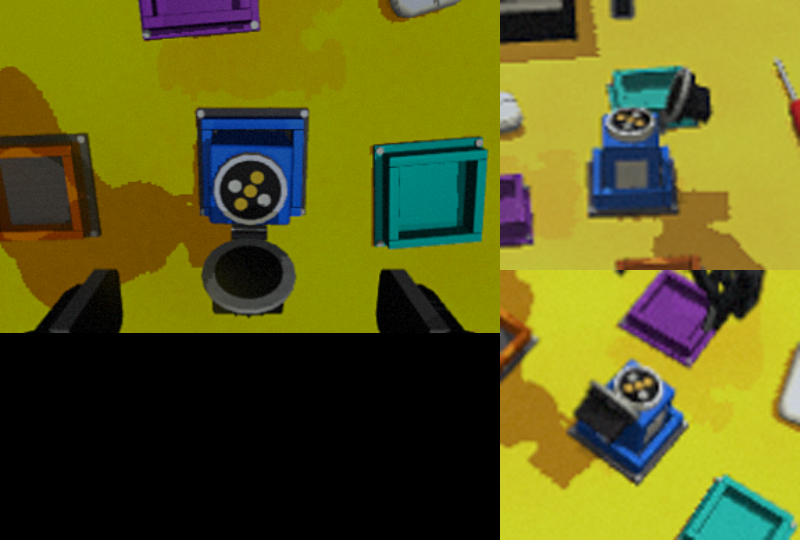

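The jar stands in the blue nest with the cap still open at about 2 rad; the other nests are untouched. Next I shut the fingers, go outside the cap and push it over.

```bash
python3 -m jog '[{"tx":-0.6,"ty":0,"tz":0,"wx":0,"wy":0,"wz":0},{"tx":-1,"ty":0,"tz":0,"wx":0,"wy":0,"wz":0},{"tx":-1,"ty":0,"tz":0,"wx":0,"wy":0,"wz":0},{"tx":-0.9,"ty":0,"tz":0,"wx":0,"wy":0,"wz":0},{"tx":-0.4,"ty":0,"tz":0,"wx":0,"wy":0,"wz":0},{"tx":0,"ty":0,"tz":0,"wx":0,"wy":0,"wz":0},{"tx":0,"ty":0,"tz":0,"wx":0,"wy":0,"wz":0},{"tx":0,"ty":0,"tz":0.8,"wx":0,"wy":0,"wz":0},{"tx":0,"ty":0,"tz":1,"wx":0,"wy":0,"wz":0},{"tx":0,"ty":0,"tz":1,"wx":0,"wy":0,"wz":0},{"tx":0,"ty":0,"tz":0.8,"wx":0,"wy":0,"wz":0},{"tx":0,"ty":0,"tz":0,"wx":0,"wy":0,"wz":0},{"tx":0,"ty":0,"tz":0,"wx":0,"wy":0,"wz":0}]' 0
python3 plan.py .528 .266 .106 86.2
```

```text
t: 16.25
tool_pos: [0.5988, 0.2624, 0.1098]
tcp_rot: [0.001, 0.033, 0.999, 0.0]
force: [-0.5, 0.1, 0.6]
opening: -0.0001
grasp_force: 0.0
t 16.25 pos [0.5988 0.2624 0.1098] q6 -1.16 turn [0.01 0.01 0.01] shift after turn [ 2.36 -0.04  0.13] f [-0.5  0.1  0.6] open -0.0001 0.0
```

```bash
python3 -m jog '[{"tx":0.15,"ty":0,"tz":0.1,"wx":0,"wy":0,"wz":0},{"tx":0.15,"ty":0,"tz":0,"wx":0,"wy":0,"wz":0},{"tx":0.15,"ty":0,"tz":0,"wx":0,"wy":0,"wz":0},{"tx":0.15,"ty":0,"tz":0,"wx":0,"wy":0,"wz":0},{"tx":0.15,"ty":0,"tz":0,"wx":0,"wy":0,"wz":0},{"tx":0.15,"ty":0,"tz":0,"wx":0,"wy":0,"wz":0},{"tx":0.15,"ty":0,"tz":0,"wx":0,"wy":0,"wz":0},{"tx":0.15,"ty":0,"tz":0,"wx":0,"wy":0,"wz":0}]'; python3 -m jog '[{"tx":0.15,"ty":0,"tz":0,"wx":0,"wy":0,"wz":0},{"tx":0.15,"ty":0,"tz":0,"wx":0,"wy":0,"wz":0},{"tx":0.15,"ty":0,"tz":0,"wx":0,"wy":0,"wz":0},{"tx":0.15,"ty":0,"tz":0,"wx":0,"wy":0,"wz":0}]';  python3 -m jog '[{"tx":0.15,"ty":0,"tz":0,"wx":0,"wy":0,"wz":0},{"tx":0.15,"ty":0,"tz":0,"wx":0,"wy":0,"wz":0},{"tx":0.15,"ty":0,"tz":0,"wx":0,"wy":0,"wz":0},{"tx":0.1,"ty":0,"tz":0,"wx":0,"wy":0,"wz":0},{"tx":0,"ty":0,"tz":0,"wx":0,"wy":0,"wz":0}]'
python3 - <<'E'
from h import *
import json
snap('side','d5.png');snap('scene','s5.png')
b=cv2.imread('pics/d5.png')[100:220,230:370];s=cv2.imread('pics/s5.png')[170:290,320:460]
cv2.imwrite('pics/crop5.png',cv2.resize(np.hstack([b,s]),(784,336),interpolation=cv2.INTER_CUBIC))
E
```

```text
t: 17.25
tool_pos: [0.5636, 0.2647, 0.1063]
tcp_rot: [0.001, 0.033, 0.999, 0.001]
force: [3.1, 0.8, 2.0]
opening: -0.0
grasp_force: 1.7
t: 17.75
tool_pos: [0.5513, 0.2671, 0.1097]
tcp_rot: [0.008, 0.033, 0.999, 0.002]
force: [12.0, -0.0, 9.6]
opening: -0.0001
grasp_force: 7.5
t: 18.38
tool_pos: [0.5433, 0.2693, 0.1159]
tcp_rot: [0.017, 0.032, 0.999, 0.004]
force: [17.1, -3.4, 18.2]
opening: 0.0002
grasp_force: 12.6
```

View pics/crop5.png

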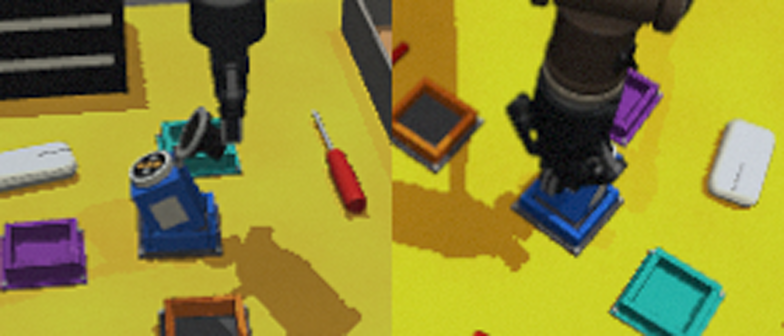

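The jar has tipped toward the robot because the push line ran too near the hinge. I back out slowly along the same path so that it settles back into the nest.

```bash
python3 -m jog '[{"tx":-0.15,"ty":0,"tz":0,"wx":0,"wy":0,"wz":0},{"tx":-0.15,"ty":0,"tz":0,"wx":0,"wy":0,"wz":0},{"tx":-0.15,"ty":0,"tz":0,"wx":0,"wy":0,"wz":0},{"tx":-0.15,"ty":0,"tz":0,"wx":0,"wy":0,"wz":0}]'; python3 -m jog '[{"tx":-0.15,"ty":0,"tz":0,"wx":0,"wy":0,"wz":0},{"tx":-0.15,"ty":0,"tz":0,"wx":0,"wy":0,"wz":0},{"tx":-0.15,"ty":0,"tz":0,"wx":0,"wy":0,"wz":0},{"tx":-0.15,"ty":0,"tz":0,"wx":0,"wy":0,"wz":0}]';  python3 -m jog '[{"tx":-0.2,"ty":0,"tz":0,"wx":0,"wy":0,"wz":0},{"tx":-0.3,"ty":0,"tz":0,"wx":0,"wy":0,"wz":0},{"tx":-0.3,"ty":0,"tz":0,"wx":0,"wy":0,"wz":0},{"tx":-0.2,"ty":0,"tz":0,"wx":0,"wy":0,"wz":0},{"tx":0,"ty":0,"tz":0,"wx":0,"wy":0,"wz":0}]'
python3 - <<'E'
from h import *
import json
snap('side','d6.png');snap('scene','s6.png')
b=cv2.imread('pics/d6.png')[130:210,255:345];s=cv2.imread('pics/s6.png')[200:280,340:430]
cv2.imwrite('pics/crop6.png',cv2.resize(np.hstack([b,s]),(792,352),interpolation=cv2.INTER_CUBIC))
E
```

```text
t: 18.98
tool_pos: [0.5519, 0.2668, 0.1101]
tcp_rot: [0.006, 0.033, 0.999, 0.002]
force: [6.5, -0.7, 6.1]
opening: -0.0002
grasp_force: 4.4
t: 19.48
tool_pos: [0.5621, 0.2636, 0.1039]
tcp_rot: [-0.003, 0.033, 0.999, -0.001]
force: [0.2, 0.7, 0.4]
opening: -0.0001
grasp_force: 0.3
t: 20.1
tool_pos: [0.5946, 0.2621, 0.1056]
tcp_rot: [0.0, 0.033, 0.999, 0.0]
force: [-0.3, 0.1, 0.1]
opening: 0.0002
grasp_force: 0.0
```

View pics/crop6.png

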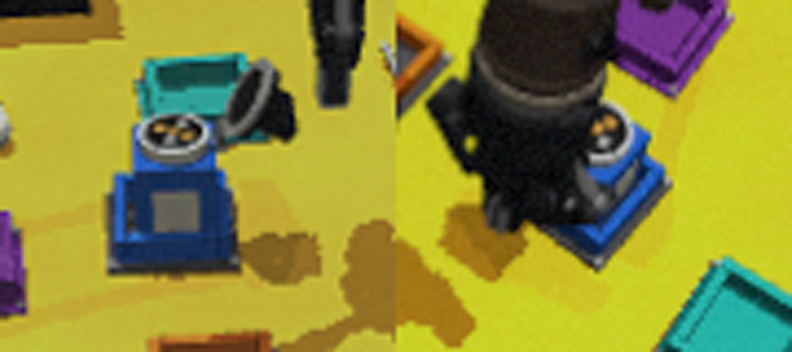

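Side picture: the jar stands upright in the nest again, with the cap still out at about 2 rad. That was my tenth view, so from here I measure numerically. I fit the cap angle by matching a rendered silhouette to the images.

```bash
cat > lid.py <<'E'
from h import *
import json
CTR=np.array([.4862,.2692]);YAW=np.radians(-3.9);Z0=.006
def local2w(p,ctr=CTR):
    p=np.atleast_2d(p);c,s=np.cos(YAW),np.sin(YAW)
    return np.column_stack([ctr[0]+c*p[:,0]-s*p[:,1],ctr[1]+s*p[:,0]+c*p[:,1],Z0+p[:,2]])
def lidpts(rho,y,n,th): # -> jar frame
    return np.column_stack([.031-rho*np.cos(th)+n*np.sin(th),y,.08+rho*np.sin(th)+n*np.cos(th)])
a=np.linspace(0,2*np.pi,40)
def cyl(r,n0,n1): return [np.concatenate([.031+r*np.cos(a)]*2),np.concatenate([r*np.sin(a)]*2),np.repeat([n0,n1],40)]
def bar(cap):
    b=2.2-cap;u=np.array([-np.cos(b),np.sin(b)]);v=np.array([-u[1],u[0]])  # rho = away from hinge = -x
    q=np.array([i*.023*u+j*.007*v for i in(-1,1) for j in(-1,1)]); q=np.vstack([q,q])
    return [.031+q[:,0],q[:,1],np.repeat([.012,.036],4)]
def render(c,th,cap=0,ctr=CTR,off=(0,0)):
    m=np.zeros((400,640),np.uint8)
    for S in (cyl(.029,0,.004),cyl(.025,.004,.012),bar(cap)):
        W=local2w(lidpts(*S,th),ctr); P=np.array([proj(c,w) for w in W])+off
        cv2.fillConvexPoly(m,cv2.convexHull(P.round().astype(np.int32)),1)
    return m
def mask(im):
    h=cv2.cvtColor(im,cv2.COLOR_BGR2HSV); return ((h[...,1]<110)|(h[...,2]<60)).astype(np.uint8)
def fitth(c,im,box,ths,ro=range(-6,7,2)):
    x0,y0,x1,y1=box;m=mask(im)[y0:y1,x0:x1];best=[]
    for th in ths:
        b=max((lambda r:((r&m).sum()/max(1,(r|m).sum()),dx,dy))(render(c,th,off=(dx,dy))[y0:y1,x0:x1]) for dx in ro for dy in ro)
        best.append((round(float(b[0]),3),b[1:],round(float(th),2)))
    return sorted(best)[::-1][:4]
E
python3 - <<'E'
from lid import *
D=arm.calibration('side');ths=np.arange(1.5,2.55,.1)
p=proj(D,local2w([[.031,0,.08]])[0]);print('side hinge px',p)
x,y=p.round().astype(int)
for f in ('d4','d6'):
    print(f,fitth(D,cv2.imread(f'pics/{f}.png'),(x+2,y-28,x+32,y+8),ths,range(-3,4)))
c=json.load(open('w4.json'));p=proj(c,local2w([[.031,0,.08]])[0]);print('w4 hinge',p);x,y=p.round().astype(int)
print(fitth(c,cv2.imread('pics/w4.png'),(x-45,y+4,x+50,y+70),ths,range(-6,10,2)))
im,c=snap('wrist','w7.png');p=proj(c,local2w([[.031,0,.08]])[0]);print('w7 hinge',p,proj(c,local2w([[.06,0,.12]])[0]))
E
```

```text
side hinge px [304.09320585 159.05642387]
d4 [(0.766, (3, 2), 1.5), (0.754, (2, 2), 1.6), (0.75, (-2, 2), 2.0), (0.748, (1, 1), 1.7)]
d6 [(0.45, (3, 2), 1.7), (0.446, (2, 2), 1.8), (0.444, (1, 1), 1.9), (0.443, (1, 1), 2.0)]
w4 hinge [318.38670966 228.88429941]
[(0.909, (0, -6), 2.5), (0.903, (0, -6), 2.4), (0.9, (0, -6), 2.3), (0.897, (0, -4), 2.1)]
w7 hinge [316.87081736  97.82076148] [316.20625263 172.26283731]
```

```bash
python3 - <<'E'
from lid import *
D=arm.calibration('side')
print('obs ring top (315.9,143.6) bar lowright (322.3,160.7) mid (319.8,151)')
for th in (1.8,1.9,2.,2.1,2.2,2.3,2.4):
    R=np.array([proj(D,w) for w in local2w(lidpts(*cyl(.029,0,.004),th))]);B=np.array([proj(D,w) for w in local2w(lidpts(*bar(0),th))])
    print(th,'ring top',R[R[:,1].argmin()].round(1),'bar right',B[B[:,0].argmax()].round(1),'bar low',B[B[:,1].argmax()].round(1),'bar top-right',B[4:].round(0).tolist())
im=cv2.imread('pics/d6.png')
h=cv2.cvtColor(im,cv2.COLOR_BGR2HSV)
for y in range(140,168): print(y,''.join('#' if h[y,x,2]<70 else ('o' if h[y,x,1]<110 else ('b' if 100<h[y,x,0]<125 else ('t' if 75<h[y,x,0]<=100 else '.'))) for x in range(282,332)))
E
```

```text
obs ring top (315.9,143.6) bar lowright (322.3,160.7) mid (319.8,151)
1.8 ring top [308.  140.5] bar right [319.8 144.2] bar low [317.3 160.5] bar top-right [[318.0, 159.0], [317.0, 161.0], [320.0, 144.0], [319.0, 146.0]]
1.9 ring top [309.8 140.9] bar right [321.  145.6] bar low [317.3 161.6] bar top-right [[319.0, 160.0], [317.0, 162.0], [321.0, 146.0], [320.0, 147.0]]
2.0 ring top [311.5 141.4] bar right [322.2 147.1] bar low [317.2 162.7] bar top-right [[319.0, 161.0], [317.0, 163.0], [322.0, 147.0], [320.0, 149.0]]
2.1 ring top [313.1 142.1] bar right [323.1 148.6] bar low [317.  163.8] bar top-right [[319.0, 163.0], [317.0, 164.0], [323.0, 149.0], [321.0, 150.0]]
2.2 ring top [314.7 142.9] bar right [323.8 150.2] bar low [316.6 164.8] bar top-right [[319.0, 164.0], [317.0, 165.0], [324.0, 150.0], [321.0, 151.0]]
2.3 ring top [316.1 143.9] bar right [324.3 151.9] bar low [316.2 165.8] bar top-right [[319.0, 165.0], [316.0, 166.0], [324.0, 152.0], [322.0, 153.0]]
2.4 ring top [316.6 144.9] bar right [324.7 153.6] bar low [315.6 166.8] bar top-right [[319.0, 166.0], [316.0, 167.0]
[... 873 characters left out ...]
tttttttttttttto####ooo########..........
156 .....otooooo#oooooo####oo####oo#########..........
157 .....oooo####ooo#ooobt#oo###oo##########..........
158 ...oooo#...##ooo##oobboooooooo##########..........
159 ...booo#......#####oobooooooo###########..........
160 ...boo#####o.....##oooooooo####to#######..........
161 ...booo###ooo#...#ooooo#ttt###ttt#...##...........
162 ...bbooo##ooo###oooobbo##oooo.....................
163 ...bbooooooooooooooobb#oo.........................
164 ...bbooooooooooooooobboo..........................
165 ...bbbooooooooooooobbb............................
166 ...bbbbboooooooooobbbbo...........................
167 ...bbbbbbbbbbbbbbbbbbbo...........................
```

```bash
python3 - <<'E'
from lid import *
D=arm.calibration('side');c7=arm.calibration('wrist');c4=json.load(open('w4.json'))
im7=cv2.imread('pics/w7.png');h=cv2.cvtColor(im7,cv2.COLOR_BGR2HSV)
def f(c,im,box,off,th,cap):
    x0,y0,x1,y1=box;m=mask(im)[y0:y1,x0:x1];r=render(c,th,cap,off=off)[y0:y1,x0:x1];return (r&m).sum()/(r|m).sum()
d6=cv2.imread('pics/d6.png');w4=cv2.imread('pics/w4.png')
res=[]
for th in np.arange(1.8,2.51,.1):
    for cap in np.arange(-.0,3.2,.2):
        a=max(f(D,d6,(307,141,326,164),(dx,dy),th,cap) for dx in(-2,-1,0,1,2) for dy in (-1,0,1,2))
        b=max(f(c4,w4,(270,236,370,300),(dx,dy),th,cap) for dx in(0,4) for dy in (-4,0,4))
        res.append((round(float(a+b),3),round(float(a),3),round(float(b),3),round(float(th),1),round(float(cap),1)))
print(*sorted(res)[::-1][:8],sep='\n')
print('w7')
for y in range(92,240,4): print(y,''.join('#' if h[y,x,2]<45 else ('o' if h[y,x,1]<110 else ('b' if 100<h[y,x,0]<125 else '.')) for x in range(240,400,2)))
E
```

```text
(1.8, 0.872, 0.927, 2.1, 0.8)
(1.769, 0.856, 0.913, 2.0, 0.8)
(1.766, 0.849, 0.917, 2.2, 0.8)
(1.76, 0.84, 0.92, 2.0, 0.6)
(1.756, 0.852, 0.903, 2.3, 1.4)
(1.753, 0.838, 0.915, 1.9, 0.8)
(1.752, 0.837, 0.915, 2.2, 0.6)
(1.75, 0.84, 0.91, 2.2, 1.2)
w7
92 ...........##bbbbbbbbbbbbbbbbbbbbbbbbbbbbbbbbbbbbbbbbbbbbbbbbbbbbbbbbbbo........
96 ...........##bbbbbbbbbbbbbbbooooooooooooooooooooooooobbbbbbbbbbbbbbbbbbo........
100 ...........##bbbbbb#######b###o#o###########oo#o#o###b###bbbbbbbbbbbbboo........
104 ...........##bbbbbbbbbbbbbbbooooooooooooooooooooooooobbbbbbbbbbbbbbbbboo........
108 ...........##bbbbbbbbbbbbbbb###oooooooooooooooooo###bbbbbbbbbbbbbbbbbbo.........
112 ...........#obbbbbbbbbbbboooooooooooooooooooooooooooooobbbbbbbbbbbbbbbo.........
116 ...........ooooo####ooooooooooooooo###########ooooooooooooooooooooooooo.........
120 ............oo..ooooooooooo###########################ooooooooooo...............
124 ..............ooooooooo###################################ooooooooo.............
128 ............ooooooooo#######################################ooooooooo...........
1
[... 1593 characters left out ...]
###.................
208 ...................#########....................................................
212 ................................................................................
216 ................................................................................
220 ................................................................................
224 ................................................................................
228 ................................................................................
232 ................................................................................
236 ................................................................................
```

```bash
python3 - <<'E'
from lid import *
c=arm.calibration('wrist');im=cv2.imread('pics/w7.png');m=mask(im)[118:215,240:400];res=[]
for th in np.arange(1.8,2.51,.05):
  for cap in np.arange(.3,1.3,.1):
    for dx in (2,4,6,8):
      for dy in (-12,-8,-4,0,4,8):
        r=render(c,th,cap,off=(dx,dy))[118:215,240:400];res.append((round(float((r&m).sum()/(r|m).sum()),3),round(float(th),2),round(float(cap),1),dx,dy))
print(*sorted(res)[::-1][:10],sep='\n')
E
```

```text
(0.955, 2.2, 0.6, 4, 4)
(0.954, 2.2, 0.7, 4, 4)
(0.953, 2.2, 0.6, 2, 4)
(0.953, 2.15, 0.7, 4, 4)
(0.952, 2.25, 0.7, 4, 4)
(0.952, 2.2, 0.7, 2, 4)
(0.951, 2.25, 0.6, 4, 4)
(0.95, 2.15, 0.7, 2, 4)
(0.95, 2.15, 0.6, 4, 4)
(0.949, 2.3, 0.8, 4, 0)
```

The fit gives the cap swing at 2.2 rad and the bar lying almost along the hinge line, so my low push had jammed against the bar's side. This time I push softly at the free rim, following its arc.

```bash
python3 -m jog '[{"tx":0,"ty":0,"tz":-0.45,"wx":0,"wy":0,"wz":0},{"tx":0.3,"ty":0,"tz":0,"wx":0,"wy":0,"wz":0},{"tx":0.3,"ty":0,"tz":0,"wx":0,"wy":0,"wz":0},{"tx":0,"ty":0,"tz":0,"wx":0,"wy":0,"wz":0}]'; python3 -m jog '[{"tx":0.08,"ty":0,"tz":0,"wx":0,"wy":0,"wz":0},{"tx":0.08,"ty":0,"tz":0,"wx":0,"wy":0,"wz":0},{"tx":0.08,"ty":0,"tz":0,"wx":0,"wy":0,"wz":0},{"tx":0.075,"ty":0,"tz":-0.07,"wx":0,"wy":0,"wz":0},{"tx":0.075,"ty":0,"tz":-0.07,"wx":0,"wy":0,"wz":0},{"tx":0.075,"ty":0,"tz":-0.07,"wx":0,"wy":0,"wz":0},{"tx":0.075,"ty":0,"tz":-0.07,"wx":0,"wy":0,"wz":0},{"tx":0,"ty":0,"tz":0,"wx":0,"wy":0,"wz":0}]'
cat > chk.py <<'E'
from lid import *
import sys
n=sys.argv[1];im,c=snap('side',n+'.png')
im=cv2.imread('pics/'+n+'.png');h=cv2.cvtColor(im,cv2.COLOR_BGR2HSV)
for y in range(134,182): print(y,''.join('#' if h[y,x,2]<70 else ('o' if h[y,x,1]<110 else ('b' if 100<h[y,x,0]<125 else ('t' if 75<h[y,x,0]<=100 else '.'))) for x in range(274,332)))
E
python3 chk.py d8
```

```text
t: 20.75
tool_pos: [0.5746, 0.2634, 0.1188]
tcp_rot: [-0.001, 0.033, 0.999, -0.0]
force: [0.6, -0.4, -0.8]
opening: 0.0001
grasp_force: 0.0
t: 21.75
tool_pos: [0.5595, 0.2645, 0.1275]
tcp_rot: [-0.0, 0.033, 0.999, -0.0]
force: [0.9, -0.2, -0.1]
opening: 0.0003
grasp_force: 0.0
134 .........................................#########........
135 .........................................#########........
136 .........................................#########........
137 .........................................#########........
138 .........................................#########........
139 .........................................o######o.........
140 .........................................o######..........
141 .........................................o######..........
142 ............................oooo.ttooo...o######..........
143 ................ootttttttttttttttttoooo#.o######..........
144 .............otttttttttt############ooo##o######..........
145 ..............ttt#######tt#t####tt###oo##o######..........
146 ..............ttt##ttttt#t###t#tto###oo#.o######..........
147
[... 1501 characters left out ...]
.......
171 .......bbbbbbbbbbbbbbbbbbbbbbbbbo.........................
172 .......bbbbbbbbbbbbbbbbbbbbbbbbbo.........................
173 ......obbbbbbbbboooooooooobbbbbbbo........................
174 .....oobbbbbbbbooooooooooobbbbbbbo........................
175 .....o#bbbbbbbboooooooooooobbbbbbo........................
176 .....o#bbb##bbbbooooooooooobbbbbbo........................
177 .....o#bbb#obbbbooooooooooobbbbbbo........................
178 .....oobbboobbbbooooooooooobbbbbbo........................
179 .....oobbb#obbbbooooooooooobbbbbboo.......................
180 .....oobbb##bbbbooooooooooobbbbbb#........................
181 .....oobbb##bbbbooooooooooobbbbbbo........................
```

The cap is moving (now about 2.0 rad) and the jar has not moved. I continue along the arc.

```bash
python3 -m jog '[{"tx":0.083,"ty":0,"tz":-0.05,"wx":0,"wy":0,"wz":0},{"tx":0.083,"ty":0,"tz":-0.05,"wx":0,"wy":0,"wz":0},{"tx":0.083,"ty":0,"tz":-0.05,"wx":0,"wy":0,"wz":0},{"tx":0.083,"ty":0,"tz":-0.05,"wx":0,"wy":0,"wz":0}]';python3 -m jog '[{"tx":0.1,"ty":0,"tz":-0.033,"wx":0,"wy":0,"wz":0},{"tx":0.1,"ty":0,"tz":-0.033,"wx":0,"wy":0,"wz":0},{"tx":0.1,"ty":0,"tz":-0.033,"wx":0,"wy":0,"wz":0},{"tx":0.1,"ty":0,"tz":-0.033,"wx":0,"wy":0,"wz":0},{"tx":0,"ty":0,"tz":0,"wx":0,"wy":0,"wz":0}]'
python3 chk.py d9
```

```text
t: 22.3
tool_pos: [0.5499, 0.2652, 0.1336]
tcp_rot: [0.0, 0.033, 0.999, 0.0]
force: [1.0, -0.5, 0.4]
opening: -0.0
grasp_force: 0.2
t: 22.92
tool_pos: [0.5377, 0.266, 0.1375]
tcp_rot: [-0.0, 0.033, 0.999, -0.0]
force: [0.4, -0.1, 0.1]
opening: -0.0
grasp_force: 0.0
134 .................................#########................
135 ..................................########................
136 ..................................#######.................
137 ..................................######o.................
138 ..................................######o.................
139 ..................................######o.................
140 ..................................######o.................
141 .............................o...o######o.................
142 ............................ooo#########o.................
143 ................ootttttttttttoo#########o.................
144 .............otttttttttt####too#########o.................
145 ..............ttt#######t#t##oo###oooooo#o................
146 ..............ttt####tttt####oo###########................
147 ...........
[... 1489 characters left out ...]
.......
171 .......bbbbbbbbbbbbbbbbbbbbbbbbbo.........................
172 .......bbbbbbbbbbbbbbbbbbbbbbbbboo........................
173 ......obbbbbbbbboooooooooobbbbbboo........................
174 .....oobbbbbbbbooooooooooobbbbbbbo........................
175 .....o#bbbbbbbboooooooooooobbbbbbo........................
176 .....o#bbb##bbboooooooooooobbbbbbo........................
177 .....o#bbb#obbbbooooooooooobbbbbbo........................
178 .....oobbboobbbbooooooooooobbbbbbo........................
179 .....oobbb#obbbbooooooooooobbbbbboo.......................
180 .....oobbb##bbbbooooooooooobbbbbb#........................
181 .....oobbb##bbbbooooooooooobbbbbbo........................
```

The cap is now about vertical and the jar is upright. I take it past vertical and over.

```bash
python3 -m jog '[{"tx":0.1,"ty":0,"tz":-0.022,"wx":0,"wy":0,"wz":0},{"tx":0.1,"ty":0,"tz":-0.022,"wx":0,"wy":0,"wz":0},{"tx":0.1,"ty":0,"tz":-0.022,"wx":0,"wy":0,"wz":0},{"tx":0.09,"ty":0,"tz":0,"wx":0,"wy":0,"wz":0},{"tx":0.09,"ty":0,"tz":0,"wx":0,"wy":0,"wz":0},{"tx":0.09,"ty":0,"tz":0,"wx":0,"wy":0,"wz":0},{"tx":0.09,"ty":0,"tz":0,"wx":0,"wy":0,"wz":0}]';python3 -m jog '[{"tx":0.083,"ty":0,"tz":0.025,"wx":0,"wy":0,"wz":0},{"tx":0.083,"ty":0,"tz":0.025,"wx":0,"wy":0,"wz":0},{"tx":0.083,"ty":0,"tz":0.025,"wx":0,"wy":0,"wz":0},{"tx":0.083,"ty":0,"tz":0.025,"wx":0,"wy":0,"wz":0},{"tx":0,"ty":0,"tz":0,"wx":0,"wy":0,"wz":0}]'
python3 chk.py d10 | head -36; python3 plan.py .486 .269 .122 86.2
```

```text
t: 23.85
tool_pos: [0.5181, 0.2673, 0.1394]
tcp_rot: [0.0, 0.033, 0.999, -0.0]
force: [0.8, -0.5, 0.3]
opening: -0.0003
grasp_force: 0.1
t: 24.48
tool_pos: [0.5079, 0.2679, 0.1362]
tcp_rot: [-0.0, 0.033, 0.999, -0.0]
force: [0.8, -0.8, -0.1]
opening: -0.0002
grasp_force: 0.0
134 ......................#########...........................
135 .......................########...........................
136 .......................########...........................
137 .......................o######............................
138 .......................o#####o............................
139 .......................o######............................
140 .......................o#####o............................
141 .......................o######............................
142 .......................o#####oo###ot......................
143 ................oott.tto#####o####otto....................
144 .............otttttoo##o#####o####ooto....................
145 ..............ttt#too##o#####o#####oto....................
146 ..............ttt#too##############ttto...................
147 .
[... 884 characters left out ...]
........booo###ooo##..#ooob##ttttttttt#................
162 ...........bbooo##ooo####oooob####ooo.....................
163 ...........bbooooooooooooooobbooo.........................
164 ...........obooooooooooooooobboo..........................
165 ...........obbooooooooooooobbb............................
166 ...........obbbboooooooooobbbb............................
167 ...........obbbbbbbbbbbbbbbbbb............................
168 ...........obbbbbbbbbbbbbbbbbboo..........................
169 .......ooooobbbbbbbbbbbbbbbbbbbbo.........................
t 24.52 pos [0.5081 0.2679 0.1363] q6 -1.1 turn [-0.   -0.    0.01] shift after turn [ 0.74 -0.01  0.48] f [-0.7  0.3  0.1] open -0.0001 0.0
```

```bash
python3 -m jog '[{"tx":0.083,"ty":0,"tz":0.035,"wx":0,"wy":0,"wz":0},{"tx":0.083,"ty":0,"tz":0.035,"wx":0,"wy":0,"wz":0},{"tx":0.083,"ty":0,"tz":0.035,"wx":0,"wy":0,"wz":0},{"tx":0.083,"ty":0,"tz":0.035,"wx":0,"wy":0,"wz":0},{"tx":0,"ty":0,"tz":-0.45,"wx":0,"wy":0,"wz":0},{"tx":0,"ty":0,"tz":-0.45,"wx":0,"wy":0,"wz":0},{"tx":0.25,"ty":0,"tz":0,"wx":0,"wy":0,"wz":0},{"tx":0.25,"ty":0,"tz":0,"wx":0,"wy":0,"wz":0},{"tx":0,"ty":0,"tz":0,"wx":0,"wy":0,"wz":0}]';python3 -m jog '[{"tx":0,"ty":0,"tz":0.1,"wx":0,"wy":0,"wz":0},{"tx":0,"ty":0,"tz":0.1,"wx":0,"wy":0,"wz":0},{"tx":0,"ty":0,"tz":0.1,"wx":0,"wy":0,"wz":0},{"tx":0,"ty":0,"tz":0.1,"wx":0,"wy":0,"wz":0},{"tx":0,"ty":0,"tz":0.1,"wx":0,"wy":0,"wz":0},{"tx":0,"ty":0,"tz":0.1,"wx":0,"wy":0,"wz":0},{"tx":0,"ty":0,"tz":0.1,"wx":0,"wy":0,"wz":0}]'
python3 -m jog '[{"tx":0,"ty":0,"tz":0.1,"wx":0,"wy":0,"wz":0},{"tx":0,"ty":0,"tz":0.1,"wx":0,"wy":0,"wz":0},{"tx":0,"ty":0,"tz":0.1,"wx":0,"wy":0,"wz":0},{"tx":0,"ty":0,"tz":0.1,"wx":0,"wy":0,"wz":0},{"tx":0,"ty":0,"tz":0,"wx":0,"wy":0,"wz":0}]'
python3 chk.py d11 | head -36; python3 plan.py .486 .269 .122 86.2
```

```text
t: 25.65
tool_pos: [0.4821, 0.2694, 0.1587]
tcp_rot: [-0.001, 0.033, 0.999, -0.0]
force: [-1.0, 0.7, -1.1]
opening: -0.0002
grasp_force: 0.0
t: 26.52
tool_pos: [0.4835, 0.2696, 0.138]
tcp_rot: [0.0, 0.033, 0.999, 0.0]
force: [-0.2, -0.1, 0.3]
opening: -0.0002
grasp_force: 0.0
t: 27.15
tool_pos: [0.4835, 0.2694, 0.1258]
tcp_rot: [0.0, 0.033, 0.999, -0.0]
force: [0.0, 0.4, -0.3]
opening: 0.0001
grasp_force: 0.0
134 ..............########....................................
135 ..............########....................................
136 ..............########....................................
137 ..............########....................................
138 ..............#########...................................
139 ..............########....................................
140 ...............######o....................................
141 ...............######o....................................
142 ...............######o....oooooo.t.t......................
143 ..............o######ottt##ooottttttto....................
144 .............oo######ot####ooot####tto...............
[... 1021 characters left out ...]
........booo####o#####ooo####ttttttttt#................
162 ...........bbooo#########ooobo##o#ooo.....................
163 ...........bboooo####ooooooobboo..........................
164 ...........bbooooooooooooooobboo..........................
165 ...........obbooooooooooooobbb............................
166 ...........obbbooooooooooobbbb............................
167 ...........obbbbbbbbbbbbbbbbbb............................
168 ...........obbbbbbbbbbbbbbbbbboo..........................
169 .......ooooobbbbbbbbbbbbbbbbbbbbo.........................
t 27.2 pos [0.4835 0.2695 0.1259] q6 -1.08 turn [-0.    0.    0.01] shift after turn [-0.08 -0.01  0.13] f [ 0.6 -0.7  0.9] open -0.0007 0.0
```

The cap is at about 0.6 rad, but the fingertip sits beside the bar rather than on it. I lift and press down on top of the bar instead.

```bash
python3 -m jog '[{"tx":0,"ty":0,"tz":-0.5,"wx":0,"wy":0,"wz":0},{"tx":0,"ty":0,"tz":-0.5,"wx":0,"wy":0,"wz":0},{"tx":-0.25,"ty":0,"tz":0,"wx":0,"wy":0,"wz":0},{"tx":-0.25,"ty":0,"tz":0,"wx":0,"wy":0,"wz":0},{"tx":0,"ty":0,"tz":0.2,"wx":0,"wy":0,"wz":0},{"tx":0,"ty":0,"tz":0.15,"wx":0,"wy":0,"wz":0},{"tx":0,"ty":0,"tz":0.1,"wx":0,"wy":0,"wz":0},{"tx":0,"ty":0,"tz":0.1,"wx":0,"wy":0,"wz":0},{"tx":0,"ty":0,"tz":0.1,"wx":0,"wy":0,"wz":0},{"tx":0,"ty":0,"tz":0.1,"wx":0,"wy":0,"wz":0}]';python3 -m jog '[{"tx":0.05,"ty":0,"tz":0.1,"wx":0,"wy":0,"wz":0},{"tx":0.05,"ty":0,"tz":0.1,"wx":0,"wy":0,"wz":0},{"tx":0.05,"ty":0,"tz":0.1,"wx":0,"wy":0,"wz":0},{"tx":0,"ty":0,"tz":0,"wx":0,"wy":0,"wz":0}]'
python3 chk.py d12 | head -36; python3 plan.py .486 .269 .122 86.2
```

```text
t: 28.45
tool_pos: [0.4988, 0.2689, 0.1349]
tcp_rot: [0.0, 0.033, 0.999, 0.0]
force: [-3.7, -0.4, 13.2]
opening: -0.0
grasp_force: 6.4
t: 28.95
tool_pos: [0.4939, 0.2692, 0.1254]
tcp_rot: [0.0, 0.033, 0.999, 0.0]
force: [-2.2, 0.5, 2.6]
opening: -0.0002
grasp_force: 1.6
134 .................#########................................
135 ..................########................................
136 .................#########................................
137 .................#########................................
138 ..................########................................
139 ..................########................................
140 ...................######o................................
141 ..................o######.................................
142 ..................o######...oooo.t.t......................
143 ................ooo######ottttttttttto....................
144 .............otttto######oooo######tto....................
145 ..............ttt#o######oooo##tt##tto....................
146 ..............ttt#o######oooo####t#ttto...................
147 ......
[... 873 characters left out ...]
61 ..............bbbooooo##########oo###tttt#................
162 .............obbboooooooo#####ooo###o.....................
163 .............obbbbooooooooooooo#b###......................
164 .............obbbbbooooooooooooobooo......................
165 ............obbbbbbbboooooooooobbo........................
166 ............obbbbbbbbbbbbbbbbbbbbo........................
167 ............obbbbbbbbbbbbbbbbbbbbo........................
168 ............obbbbbbbbbbbbbbbbbbbbo........................
169 .......ooooobbbbbbbbbbbbbbbbbbbbb.........................
t 29.0 pos [0.4938 0.2692 0.1252] q6 -1.08 turn [0.   0.   0.01] shift after turn [ 0.26 -0.02  0.11] f [-2.4  0.7  3.6] open -0.0 2.1
```

```bash
python3 -m jog '[{"tx":0,"ty":0,"tz":-0.25,"wx":0,"wy":0,"wz":0},{"tx":0.2,"ty":0,"tz":-0.1,"wx":0,"wy":0,"wz":0},{"tx":0.1,"ty":0,"tz":0,"wx":0,"wy":0,"wz":0},{"tx":0,"ty":0,"tz":0.15,"wx":0,"wy":0,"wz":0},{"tx":0,"ty":0,"tz":0.1,"wx":0,"wy":0,"wz":0},{"tx":0,"ty":0,"tz":0.1,"wx":0,"wy":0,"wz":0}]';python3 -m jog '[{"tx":0,"ty":0,"tz":0.05,"wx":0,"wy":0,"wz":0},{"tx":0,"ty":0,"tz":0.05,"wx":0,"wy":0,"wz":0},{"tx":0,"ty":0,"tz":0.05,"wx":0,"wy":0,"wz":0},{"tx":0,"ty":0,"tz":0,"wx":0,"wy":0,"wz":0}]'
```

```text
t: 29.75
tool_pos: [0.4848, 0.2693, 0.1242]
tcp_rot: [-0.0, 0.033, 0.999, -0.0]
force: [-0.9, 0.8, 0.4]
opening: 0.0001
grasp_force: 0.0
t: 30.25
tool_pos: [0.4853, 0.2696, 0.1219]
tcp_rot: [0.0, 0.033, 0.999, 0.0]
force: [-3.0, -1.7, 8.5]
opening: -0.0
grasp_force: 4.2
```

Contact came at z = 0.122, which is where the bar top should be with the cap flat. I lift, open the gripper and measure the bar's angle and position.

```bash
python3 -m jog '[{"tx":0,"ty":0,"tz":-0.6,"wx":0,"wy":0,"wz":0},{"tx":0,"ty":0,"tz":-1,"wx":0,"wy":0,"wz":0},{"tx":0,"ty":0,"tz":-1,"wx":0,"wy":0,"wz":0},{"tx":0,"ty":0,"tz":-1,"wx":0,"wy":0,"wz":0},{"tx":0,"ty":0,"tz":0,"wx":0,"wy":0,"wz":0},{"tx":0,"ty":0,"tz":0,"wx":0,"wy":0,"wz":0}]' 1
python3 - <<'E'
from lid import *
im,c=snap('wrist','w13.png');json.dump({k:np.array(v).tolist() for k,v in c.items()},open('w13.json','w'))
D=arm.calibration('side');S=arm.calibration('scene');snap('side','d13.png');snap('scene','s13.png')
im=cv2.imread('pics/w13.png');h=cv2.cvtColor(im,cv2.COLOR_BGR2HSV)
p=proj(c,local2w([[0,0,.116]])[0]);print('pred bar top ctr',p,arm.state()['tool_pos'])
x,y=p.astype(int)
for r in range(y-56,min(y+66,400),3): print(r,''.join('#' if h[r,q,2]<45 else ('o' if h[r,q,1]<110 else ('b' if 100<h[r,q,0]<125 else '.')) for q in range(x-80,x+80,2)))
b=cv2.imread('pics/d13.png');m=mask(b)[134:170,270:325]
for th in (0,.05,.1,.2,.3,.4,.5):
    print(th,max((round(float((r&m).sum()/(r|m).sum()),3),cap,dx,dy) for cap in (.3,.6,.9) for dx in (0,1,2,3) for dy in (-1,0,1,2) for r in [render(D,th,cap,off=(dx,dy))[134:170,270:325]]))
E
```

```text
t: 31.0
tool_pos: [0.4846, 0.2693, 0.2278]
tcp_rot: [-0.0, 0.033, 0.999, -0.0]
force: [-0.4, -0.2, -0.1]
opening: 0.0856
grasp_force: 0.0
pred bar top ctr [318.05631957 200.47262893] [0.48395806 0.26897358 0.22658773]
144 .......................#bbbbbbbbbbbbbbbbbbbbbbbbbbbbbbbbbbbbo...................
147 .......................#bbbbbbbbbbbbbbbbbbbbbbbbbbbbbbbbbbbbo...................
150 .......................#bbbb############################bbbbo...................
153 .......................#bbbb####b###bb#b########b##b####bbbbo...................
156 .......................#bbbb##############b#############bbbbo...................
159 .......................#bbbbbbbbbbbbboooooooobbbbbbbbbbbbbbbo...................
162 .......................#bbbbbbbbboooooooooooooooobbbbbbbbbbbo...................
165 .......................#bbbbbbbooooo##########ooooobbbbbbbbbo...................
168 .......................#bbbbbbooo#################ooobbbbbbbo...................
171 .......................#bbbbbooo###################ooobbbbbbo...................
174 .......................#bbbb
[... 2062 characters left out ...]
..............................
249 ................................................................................
252 ................................................................................
255 ................................................................................
258 ................................................................................
261 ................................................................................
264 ................................................................................
0 (0.707, 0.6, 0, 1)
0.05 (0.702, 0.6, 0, 2)
0.1 (0.704, 0.6, 0, 2)
0.2 (0.648, 0.3, 0, 2)
0.3 (0.564, 0.3, 0, 2)
0.4 (0.491, 0.3, 0, 2)
0.5 (0.431, 0.9, 0, 2)
```

The cap lies flat on the mouth. The bar lies across with its white mark at (337,200), so the cap turn is about 0.63 and it needs 1.57 rad clockwise. I turn the gripper 90° and grip the bar.

```bash
python3 -m jog '[{"tx":0,"ty":0,"tz":0,"wx":0,"wy":0,"wz":0.98},{"tx":0,"ty":0,"tz":0,"wx":0,"wy":0,"wz":0.98},{"tx":0,"ty":0,"tz":0,"wx":0,"wy":0,"wz":0.98},{"tx":0,"ty":0,"tz":0,"wx":0,"wy":0,"wz":0.98},{"tx":0,"ty":0,"tz":0,"wx":0,"wy":0,"wz":0.98},{"tx":0,"ty":0,"tz":0,"wx":0,"wy":0,"wz":0.98},{"tx":0,"ty":0,"tz":0,"wx":0,"wy":0,"wz":0.98},{"tx":0,"ty":0,"tz":0,"wx":0,"wy":0,"wz":0.98},{"tx":0,"ty":0,"tz":0,"wx":0,"wy":0,"wz":0.98},{"tx":0,"ty":0,"tz":0,"wx":0,"wy":0,"wz":0.98},{"tx":0,"ty":0,"tz":0,"wx":0,"wy":0,"wz":0.98},{"tx":0,"ty":0,"tz":0,"wx":0,"wy":0,"wz":0.98},{"tx":0,"ty":0,"tz":0,"wx":0,"wy":0,"wz":0.98},{"tx":0,"ty":0,"tz":0,"wx":0,"wy":0,"wz":0.98},{"tx":0,"ty":0,"tz":0,"wx":0,"wy":0,"wz":0.98},{"tx":0,"ty":0,"tz":0,"wx":0,"wy":0,"wz":0.98},{"tx":0,"ty":0,"tz":0,"wx":0,"wy":0,"wz":0}]' 1
python3 plan.py .4862 .2692 .102 -3.8
```

```text
t: 33.28
tool_pos: [0.4843, 0.2692, 0.227]
tcp_rot: [-0.0, 0.729, 0.685, -0.001]
force: [-0.1, 0.7, -0.1]
opening: 0.0853
grasp_force: 0.0
t 33.27 pos [0.4843 0.2692 0.227 ] q6 0.49 turn [-0.02  0.01  0.04] shift after turn [0.01 0.06 4.17] f [-0.1  0.7 -0.1] open 0.0853 0.0
```

```bash
python3 -m jog '[{"tx":0.01,"ty":0.06,"tz":0.6,"wx":0,"wy":0,"wz":0.04},{"tx":0,"ty":0,"tz":1,"wx":0,"wy":0,"wz":0},{"tx":0,"ty":0,"tz":1,"wx":0,"wy":0,"wz":0},{"tx":0,"ty":0,"tz":0.7,"wx":0,"wy":0,"wz":0},{"tx":0,"ty":0,"tz":0.5,"wx":0,"wy":0,"wz":0},{"tx":0,"ty":0,"tz":0.35,"wx":0,"wy":0,"wz":0},{"tx":0,"ty":0,"tz":0,"wx":0,"wy":0,"wz":0}]' 1
python3 -m jog '[{"tx":0,"ty":0,"tz":0,"wx":0,"wy":0,"wz":0},{"tx":0,"ty":0,"tz":0,"wx":0,"wy":0,"wz":0},{"tx":0,"ty":0,"tz":0,"wx":0,"wy":0,"wz":0},{"tx":0,"ty":0,"tz":0,"wx":0,"wy":0,"wz":0},{"tx":0,"ty":0,"tz":0,"wx":0,"wy":0,"wz":0},{"tx":0,"ty":0,"tz":0,"wx":0,"wy":0,"wz":0},{"tx":0,"ty":0,"tz":0,"wx":0,"wy":0,"wz":0},{"tx":0,"ty":0,"tz":0,"wx":0,"wy":0,"wz":0},{"tx":0,"ty":0,"tz":0,"wx":0,"wy":0,"wz":0},{"tx":0,"ty":0,"tz":0,"wx":0,"wy":0,"wz":0}]' 0
python3 plan.py .4862 .2692 .102 -3.8
```

```text
t: 34.15
tool_pos: [0.4863, 0.2694, 0.1029]
tcp_rot: [-0.0, 0.73, 0.683, -0.001]
force: [-0.9, -0.3, 0.3]
opening: 0.0853
grasp_force: 0.0
t: 35.4
tool_pos: [0.4865, 0.2697, 0.1041]
tcp_rot: [-0.0, 0.73, 0.683, -0.0]
force: [-3.9, 0.3, 4.4]
opening: 0.0121
grasp_force: 60.7
t 35.4 pos [0.4865 0.2697 0.1041] q6 0.49 turn [-0.01 -0.   -0.01] shift after turn [-0.02 -0.01  0.07] f [-3.9  0.3  4.4] open 0.0121 60.7
```

```bash
python3 -m jog '[{"tx":0,"ty":0,"tz":0,"wx":0,"wy":0,"wz":0.8},{"tx":0,"ty":0,"tz":0,"wx":0,"wy":0,"wz":0.8},{"tx":0,"ty":0,"tz":0,"wx":0,"wy":0,"wz":0.8},{"tx":0,"ty":0,"tz":0,"wx":0,"wy":0,"wz":0.8},{"tx":0,"ty":0,"tz":0,"wx":0,"wy":0,"wz":0.8},{"tx":0,"ty":0,"tz":0,"wx":0,"wy":0,"wz":0.8},{"tx":0,"ty":0,"tz":0,"wx":0,"wy":0,"wz":0.8},{"tx":0,"ty":0,"tz":0,"wx":0,"wy":0,"wz":0.8},{"tx":0,"ty":0,"tz":0,"wx":0,"wy":0,"wz":0.8},{"tx":0,"ty":0,"tz":0,"wx":0,"wy":0,"wz":0.8},{"tx":0,"ty":0,"tz":0,"wx":0,"wy":0,"wz":0.8},{"tx":0,"ty":0,"tz":0,"wx":0,"wy":0,"wz":0.8},{"tx":0,"ty":0,"tz":0,"wx":0,"wy":0,"wz":0.8},{"tx":0,"ty":0,"tz":0,"wx":0,"wy":0,"wz":0.8},{"tx":0,"ty":0,"tz":0,"wx":0,"wy":0,"wz":0.8},{"tx":0,"ty":0,"tz":0,"wx":0,"wy":0,"wz":0.8},{"tx":0,"ty":0,"tz":0,"wx":0,"wy":0,"wz":0.8}]'
python3 -c "
from bench import arm
s=arm.state();print(s['q'][5],s['ft_torque'],s['opening'])"; python3 plan.py .4862 .2692 .104 86.2
```

```text
t: 37.52
tool_pos: [0.4874, 0.2702, 0.104]
tcp_rot: [-0.0, 0.997, 0.071, 0.001]
force: [-1.6, 1.4, 2.8]
opening: 0.0127
grasp_force: 60.3
1.8569585142484424 [0.12423765 0.16602706 0.03995043] 0.012729136381585552
t 37.52 pos [0.4874 0.2702 0.104 ] q6 1.86 turn [-0.01 -0.02  2.08] shift after turn [-0.04  0.04 -0.  ] f [-1.6  1.4  2.8] open 0.0127 60.3
```

```bash
T='import sys
from bench import arm
s=arm.state();print(s["q"][5],s["ft_torque"],s["opening"])'
python3 -m jog '[{"tx":0,"ty":0,"tz":0,"wx":0,"wy":0,"wz":0.5},{"tx":0,"ty":0,"tz":0,"wx":0,"wy":0,"wz":0.5},{"tx":0,"ty":0,"tz":0,"wx":0,"wy":0,"wz":0.4},{"tx":0,"ty":0,"tz":0,"wx":0,"wy":0,"wz":0.3},{"tx":0,"ty":0,"tz":0,"wx":0,"wy":0,"wz":0.2},{"tx":0,"ty":0,"tz":0,"wx":0,"wy":0,"wz":0}]';python3 -c "$T"
python3 -m jog '[{"tx":0,"ty":0,"tz":0,"wx":0,"wy":0,"wz":0.2},{"tx":0,"ty":0,"tz":0,"wx":0,"wy":0,"wz":0.2},{"tx":0,"ty":0,"tz":0,"wx":0,"wy":0,"wz":0}]';python3 -c "$T"
python3 -m jog '[{"tx":0,"ty":0,"tz":0,"wx":0,"wy":0,"wz":0.2},{"tx":0,"ty":0,"tz":0,"wx":0,"wy":0,"wz":0.2},{"tx":0,"ty":0,"tz":0,"wx":0,"wy":0,"wz":0}]';python3 -c "$T"
```

```text
t: 38.28
tool_pos: [0.4874, 0.27, 0.104]
tcp_rot: [-0.0, 1.0, -0.023, 0.001]
force: [-0.0, 2.5, 2.9]
opening: 0.0126
grasp_force: 60.3
2.0446373598971297 [0.28998714 0.08384344 0.11876988] 0.0126090834466948
t: 38.65
tool_pos: [0.4873, 0.2699, 0.104]
tcp_rot: [-0.0, 0.999, -0.043, 0.001]
force: [1.2, 1.5, 4.3]
opening: 0.0128
grasp_force: 60.4
2.0849395051555377 [ 0.36315085 -0.10409251  0.01904554] 0.012790942092299263
t: 39.02
tool_pos: [0.4872, 0.2698, 0.104]
tcp_rot: [-0.0, 0.998, -0.063, 0.0]
force: [1.3, 2.0, 4.3]
opening: 0.0126
grasp_force: 60.5
2.1249668433610402 [ 0.32262884 -0.2208386   0.08050146] 0.012616398832550441
```

```bash
T='import sys
from bench import arm
s=arm.state();print(s["q"][5],s["ft_torque"],s["joint_efforts"][5])'
python3 -m jog '[{"tx":0,"ty":0,"tz":0,"wx":0,"wy":0,"wz":0.25},{"tx":0,"ty":0,"tz":0,"wx":0,"wy":0,"wz":0.25},{"tx":0,"ty":0,"tz":0,"wx":0,"wy":0,"wz":0}]';python3 -c "$T"
python3 -m jog '[{"tx":0,"ty":0,"tz":0,"wx":0,"wy":0,"wz":0.25},{"tx":0,"ty":0,"tz":0,"wx":0,"wy":0,"wz":0.25},{"tx":0,"ty":0,"tz":0,"wx":0,"wy":0,"wz":0}]';python3 -c "$T"
python3 -m jog '[{"tx":0,"ty":0,"tz":0,"wx":0,"wy":0,"wz":0.25},{"tx":0,"ty":0,"tz":0,"wx":0,"wy":0,"wz":0.25},{"tx":0,"ty":0,"tz":0,"wx":0,"wy":0,"wz":0}]';python3 -c "$T"
```

```text
t: 39.4
tool_pos: [0.4869, 0.27, 0.104]
tcp_rot: [-0.0, 0.996, -0.088, 0.0]
force: [0.5, 4.2, 5.8]
opening: 0.0126
grasp_force: 60.8
2.1744128220426275 [ 0.58465128 -0.06360288  0.40349277] 0.4720594547688961
t: 39.78
tool_pos: [0.4864, 0.2706, 0.104]
tcp_rot: [-0.001, 0.994, -0.112, -0.0]
force: [-0.6, 5.2, 6.3]
opening: 0.0121
grasp_force: 61.2
2.2232441199633373 [0.98289329 0.14776998 0.80343337] 0.808638297021389
t: 40.15
tool_pos: [0.4865, 0.2709, 0.1041]
tcp_rot: [-0.001, 0.991, -0.136, 0.0]
force: [-1.2, 6.9, 5.8]
opening: 0.0126
grasp_force: 64.8
2.271295894422137 [1.15473276 0.15575998 1.35564215] 1.4119721576571465
```

The torque has climbed to 1.36 N m, so the cap is at its stop. I relax the wind-up a little without reversing the torque, let go, lift clear and measure.

```bash
python3 -m jog '[{"tx":0,"ty":0,"tz":0,"wx":0,"wy":0,"wz":-0.5},{"tx":0,"ty":0,"tz":0,"wx":0,"wy":0,"wz":-0.4},{"tx":0,"ty":0,"tz":0,"wx":0,"wy":0,"wz":0}]';python3 -c "
from bench import arm
print(arm.state()['ft_torque'])"
python3 -m jog '[{"tx":0,"ty":0,"tz":0,"wx":0,"wy":0,"wz":0},{"tx":0,"ty":0,"tz":0,"wx":0,"wy":0,"wz":0},{"tx":0,"ty":0,"tz":0,"wx":0,"wy":0,"wz":0},{"tx":0,"ty":0,"tz":0,"wx":0,"wy":0,"wz":0},{"tx":0,"ty":0,"tz":-0.6,"wx":0,"wy":0,"wz":0},{"tx":0,"ty":0,"tz":-1,"wx":0,"wy":0,"wz":0},{"tx":0,"ty":0,"tz":-1,"wx":0,"wy":0,"wz":0},{"tx":0,"ty":0,"tz":-1,"wx":0,"wy":0,"wz":0},{"tx":0,"ty":0,"tz":-0.6,"wx":0,"wy":0,"wz":0},{"tx":0,"ty":0,"tz":0,"wx":0,"wy":0,"wz":0},{"tx":0,"ty":0,"tz":0,"wx":0,"wy":0,"wz":0}]' 1
python3 - <<'E'
from lid import *
im,c=snap('wrist','w14.png');snap('side','d14.png')
im=cv2.imread('pics/w14.png');h=cv2.cvtColor(im,cv2.COLOR_BGR2HSV)
p=proj(c,local2w([[0,0,.116]])[0]);print(p, proj(c,local2w([[.02,0,.116]])[0]));x,y=p.astype(int)
for r in range(y-60,min(y+60,400),3): print(r,''.join('#' if h[r,q,2]<45 else ('o' if h[r,q,1]<110 else ('b' if 100<h[r,q,0]<125 else '.')) for q in range(x-80,x+80,2)))
E
python3 chk.py d15|tail -42
```

```text
t: 40.52
tool_pos: [0.4863, 0.2703, 0.104]
tcp_rot: [-0.001, 0.996, -0.093, -0.0]
force: [-1.4, 4.0, 6.5]
opening: 0.0126
grasp_force: 60.8
[0.76579715 0.13909579 0.19485496]
t: 41.9
tool_pos: [0.486, 0.2693, 0.2287]
tcp_rot: [0.001, 0.996, -0.093, -0.001]
force: [-0.2, 0.2, 0.2]
opening: 0.0856
grasp_force: 0.0
[320.33263907 198.39124142] [317.4173157  174.69146194]
138 ..................oo#oooo################bbbbbbbbbbbbbb#........................
141 ..................oooo####bbbbbbbbbbbbbbbbbbbbbbbbbbbbb##.......................
144 ..................obbbbbbbbbbbbbbbbbbbbbbbbbbbb####bbbb##.......................
147 ..................obbbbbbbbbbbbbbbb#################bbb##.......................
150 ..................obbbbb########oooooooooooooo##b###bbbb#.......................
153 ...................obbbb####b######oooooooo#########bbbb#.......................
156 ...................obbbb##bbbbbb###oooooooo###bbbbbbbbbb#.......................
159 ...................obbbbbbbbbbbbbooooooooooobbbbbbbbbbbb##......................
162 ...................obbbbbbbbbbbooooooo#ooooooo
[... 4615 characters left out ...]
.......
171 .......bbbbbbbbbbbbbbbbbbbbb##bbo.........................
172 .......bbbbbbbbbbbbbbbbbbbbb##bboo........................
173 ......obbbbbbboooooooooobbbb##bbbo........................
174 .....oobbbbbbooooooooooobbbb##bbbo........................
175 .....o#bbbbbbooooooooooobbbb##bbbo........................
176 .....o#bbbbbbooooooooooobbbb##bbbo........................
177 .....o#bbbbbbooooooooooobbbb##bbbo........................
178 .....o#bbbbbboooooooooooobbb##bbbo........................
179 .....oobbbbbbooooooooooobbbb##bbbo........................
180 .....oobbbbbbboooooooooobbbb##bbbb........................
181 .....oobbb#bbboooooooooobbbb##bbbo........................
```

The white mark (317,180) points at the hinge tab (317,153), the cap is flat, and the jar stands in the nest with the gripper well clear. I hand in.

```bash
python3 -c "
from bench import arm
print(arm.hand_in())"
```

```text
the job is handed in; nothing more can be done
None
```

The jar stands in the blue nest with its cap swung flat and screwed clockwise to the stop, and the job is handed in at about 42 s. One fault: my first push on the cap briefly tipped the jar in the nest, about 15–20° by eye, before I backed off and it settled upright.

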